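# Load damper blades into the drilling jig and lock the hold-down

## Robot

A 6-joint arm with a two-finger parallel gripper is mounted at the origin on the work surface. World frame = base frame: x ahead of the robot, y to its left, z up, the work surface at z = 0. Lengths are in mm, angles in rad, forces in N, time in s.
With the tool pointing down it reaches from about 350 to 775 mm from the base axis. Payload 7.3 kg.
Tool frame: the origin (TCP) lies at the very end of the fingers, on their centre line; the grasp point (between the pads) lies 19 mm behind it; z points along the fingers, y is the line along which they close (so a half turn about z gives the same grasp; the last joint's range is limited). The gripper opens to 92 mm and grips with 3 to 60 N. Pads are 19 mm wide; open, the fingers measure 130 mm over their backs; the gripper's body (75 mm by 190 mm) begins 47 mm behind the grasp point.
Start: joints at [0.962, 0.342, 1.524, -0, 1.275, -0.146], TCP at [234.378, 469.8, 226.741] pointing down, gripper open.
Joint ranges: [-2.53, 2.53], [-0.77, 2.02], [0.04, 2.7], [-1, 4.14], [0.28, 2.66], [-3.11, 3.11]. Speed limits (rad/s): [2.57, 2.57, 3.14, 3.14, 3.14, 3.14].

## Interface

Orientations are given as [roll, pitch, yaw] about the fixed x, y, z axes, in that order (R = Rz(yaw) Ry(pitch) Rx(roll)).
In Python, from plant import bot gives the robot as it stands.
- The arm moves only by the tool send_rows, never from a script. Its argument "rows" is a list of rows, each an object of numbers: "x", "y", "z": the shift along the tool's x, y, z in units of 0.2 m (1.0 is 0.2 m); "ax", "ay", "az": the turn, a rotation vector about the tool's x, y, z in units of 60 degrees (1.0 is 60 degrees); "jaw": the opening, from -1 (shut) to 1 (fully open), so that 0 is half open. In form: [{"x": .., "y": .., "z": .., "ax": .., "ay": .., "az": .., "jaw": ..}, ...]. A call has exactly 10 rows; each row is the pose to reach, as a shift and turn from the pose commanded when the call began, along the tool's axes at that moment; what a row does not reach only later rows make up. A row lasts 1/8 s, in which the tool goes at most 62.5 mm and 10.7 degrees, less where a joint would pass 70% of its speed; a pose out of reach is approached as far as the arm can. A call with a number of a shift or a turn outside -1 to 1 is refused whole. A call with a gripper value outside its range is refused whole. The fingers move at their own pace and stop on an object; the grip force is fixed at half the most. Time passes only in rows, so rows that repeat a pose let the fingers close, or fill a call up. It gives the time, the measured TCP pose, the force, the opening and the grip force at its end, in the units of the state.
- bot.get_obs(): the state, without advancing time (a new reading comes with each control period).
- bot.capture(name): name is "scene" or "top"; returns (picture, depth): 400x640x3 uint8, red, green, blue; 400x640 float32, mm along the optical axis (not along the pixel's ray), 0 where there is no reading.
- bot.camera_model(name): a dict with "vertical_fov" (degrees; the focal length in pixels is half the picture's height over the tangent of half this angle, whatever the lens; pixels are square), "cx", "cy" (the principal point, pixels), "k1" (the pictures are not rectified: a ray, as slopes to the right and down, at radius r is drawn at 1 + k1 r^2 times it, then the intrinsics apply), "R" (3x3) and "t" (3): a world point X has camera coordinates R X + t. Camera axes: x right, y down, z forward; pixel columns grow to the right and rows downward; lengths in mm; the calibration is good to about 2 mm. A picture is of the moment at which its call begins. camera_model takes no time and is no camera call.
- bot.close_job(): hands the job in; it is judged then, once.
The state is a dict: "time": time; "joint_positions": joint angles; "dq": joint speeds; "tau": joint torques, N m; "tool_pos": TCP position; "tcp_rot": TCP orientation; "contact_force": force on the tool from outside, world axes, zero at the start; "moment": the same for the moment, N m; "grip_width": finger opening in mm; "finger_force": force on a finger pad.
Only numpy, scipy, OpenCV 4.12 (cv2) and the standard library are available. Lean on these libraries where they do the work, as an engineer would, in place of code of your own. Each camera call takes 0.05 s, during which the arm holds its last target. There are 200 camera calls.

## Task

Flip open the red-handled lever of the blue drilling jig, then load every damper blade that lies on the pick-up stand into the jig's nest: press down the overhanging nose of a blade so that it tips up, take it by its tab, and lay it flat in the nest, one on top of another, nose towards the lever and tab sticking out towards the robot. When all are in, flip the lever back over its high point until it snaps fully closed over the stack. Leave the duct collar, the rivet box and the tin snips where they are.

Things in the scene. Friction and masses are not known exactly. Their poses are not given: they have to be found in the camera images.
- stand: fixed pick-up stand: board 180 deep (x), 430 wide (y), top 54 above the bench, rims 12 high at its sides and back. Origin on the bench under the board's far edge, x away from the robot; board x=-180 to 0. Beyond: a steel tray, floor 4 above the bench, a yellow catch lip (top 12 above the bench), near face at x=+50, and a clear guard wall 66 high at x=+97. Friction 0.3.
- stand_edge (a point): middle of the board's far top edge (yellow line), stand x=0, 54 above the bench; blades' noses stick out over it
- blade1: loose damper blade (2 or 3 present, all alike): flat aluminium sheet 2.5 thick, 120 g: a plate 110 long (x) by 96 wide (y), and a pull tab 60 long, 36 wide. Origin: centre of the plate's underside. +x points to the plate's free 'nose' edge at x=+55; the tab runs from x=-55 to -115; balance point x=-14; z up through the sheet. Starts flat on the stand, nose 46-56 over its edge, too thin to pick.
- blade2: as blade1. Pressing its overhanging nose straight down (1 to 3 N), between the edge and the lip, until the fingertip is about 26 below the board's top, tips the tab up: the nose slides to the tray and catches behind the yellow lip, so the blade stays leaning at about 45 degrees, tab in the air, free to be held across its 36 width
- blade3: as blade1. A blade knocked aside on the board can be slid with a light fingertip pressed on top; about 40 to 60 of the nose should overhang when pressed (less may fall back flat, more lands beyond the lip, leaning at about 27 degrees against the guard)
- jig: fixed blue drilling jig with a nest. Origin on the bench, +x from the open tab end to the lever end. Nest floor 25 above the bench, fences 12 high: end stop at x=+60, side fences y=+-54, two short rear stops at x=-56 leaving a gap 64 wide for the tab. The base ends at x=-62, so tabs stick out in free air.
- jig_nest (a point): nest point on its floor, jig x=+2, y=0, 25 above the bench: where the origin of the first blade should come (play about 3 in x, 6 in y), x along the jig's x; each blade adds 2.5 of height
- jig_hinge (a point): the lever's hinge axis (along the jig's y), 52 above the bench at jig x = +100
- lever (a joint): hold-down lever, rad: 0 = closed (level over the nest, pointing to the jig's -x; it starts so), 1.83 = open (upright, leaning 15 degrees away from the nest). A spring pulls it either way from its high point at 0.48: about 8 N at the red grip to lift it off, up to about 10 N to push it back, then it snaps over and stays, open or closed.
- lever_grip (a point): centre of the lever's red round handgrip, 95 from the hinge axis; grip 24 thick (15 clear below it to the nest floor when closed), 61 long along the lever, the lever's bar below it is 18 wide and 14 thick; the lever ends 124 from the hinge
- duct_collar: bystander: short galvanised duct, 100 diameter, 80 tall; origin at the centre of its underside
- rivet_box: bystander: grey box of rivets 90 x 120 x 35; origin at the centre of its underside
- tin_snips: bystander: tin snips with red handles lying flat, about 210 long, 60 wide, 16 high; origin on its underside near the middle
Things that resemble listed ones, but are neither listed nor needed, are in the scene too. What is shaped like the blade1 but green is not meant. Several things have the shape of the jig; the one meant has the colours described above.

How it is judged (in metres and radians):
On the way, in this order (a step that is already met when the one before it is completed fails the run):
1. the lever is open (value of joint lever above 1.5 rad), for 0.2 s.
2. every blade lies flat in the jig's nest, the lever still open (horizontal distance between each of blade1, blade2, blade3 and jig_nest below 0.012 m and z of blade1 in the frame of jig between 0.02 and 0.036 m and angle between the x axis of each of blade1, blade2, blade3 and the x axis of jig, either way round below 0.12 rad and angle between the z axis of each of blade1, blade2, blade3 and the z axis of jig, either way round below 0.07 rad and z of blade2 in the frame of jig between 0.02 and 0.036 m and z of blade3 in the frame of jig between 0.02 and 0.036 m and value of joint lever above 1.2 rad), for 0.2 s.
3. the lever is snapped closed (value of joint lever below 0.08 rad), for 0.2 s.
At the end, for the whole second after the job is handed in: every blade lies at rest flat in the nest (origin within 12 mm of the nest point seen from above and at most 11 mm above the nest floor, within 0.12 rad of the jig's direction, not tilted by more than 0.07 rad) and the lever is closed to below 0.08 rad (horizontal distance between each of blade1, blade2, blade3 and jig_nest below 0.012 m and z of blade1 in the frame of jig between 0.02 and 0.036 m and angle between the x axis of each of blade1, blade2, blade3 and the x axis of jig, either way round below 0.12 rad and angle between the z axis of each of blade1, blade2, blade3 and the z axis of jig, either way round below 0.07 rad and z of blade2 in the frame of jig between 0.02 and 0.036 m and z of blade3 in the frame of jig between 0.02 and 0.036 m and value of joint lever below 0.08 rad and linear speed of each of blade1, blade2, blade3 below 0.02 m/s); the robot touches nothing.
It fails at once if the duct collar is moved by more than 30 mm (distance of duct_collar from where it was at the start of the episode above 0.03 m).
It fails at once if the rivet box is moved by more than 30 mm (distance of rivet_box from where it was at the start of the episode above 0.03 m).
It fails at once if the tin snips is moved by more than 30 mm (distance of tin_snips from where it was at the start of the episode above 0.03 m).
Of blade1, blade2, blade3 only 2 to 3 are there at a start; the rules pass over those that are not, and their reading is None.
At some moment in a run one of blade1, blade2, blade3 may be knocked a few centimetres aside while the robot is not near it.
It also fails if it takes over 210 s, if anything falls off the work surface, if the arm or the gripper's body presses on something with over 40 N, if the wrist force passes 120 N, or if a joint passes its speed limit or range.

## Working session

There is one attempt and no reset: what is moved stays moved. The work goes in short steps, Python scripts to look and compute and a tool call to move; the robot and the scene stay as the last step left them, time stands still between calls to the robot, and variables do not carry over. Pictures are saved under pics/ and viewed, at most 14 in all, crops included, and the job is handed in when it is done.

Besides the shell and the picture viewer there is one more tool, called after "Emit:" as name([rows], argument=value, ...), one row to a line, values as JSON. send_rows: Moves the arm, as the interface text tells. Its arguments: {"type":"object","properties":{"rows":{"type":"array","items":{"type":"object","properties":{"x":{"type":"number","minimum":-1,"maximum":1},"y":{"type":"number","minimum":-1,"maximum":1},"z":{"type":"number","minimum":-1,"maximum":1},"ax":{"type":"number","minimum":-1,"maximum":1},"ay":{"type":"number","minimum":-1,"maximum":1},"az":{"type":"number","minimum":-1,"maximum":1},"jaw":{"type":"number"}}}}},"required":["rows"]}

```bash
ls; mkdir -p pics; cat > h.py <<'E'
import numpy as np, cv2
from plant import bot
from scipy.spatial.transform import Rotation as Ro
def cap(n,f=None):
    p,d=bot.capture(n); p=np.array(p);d=np.array(d)
    if f: cv2.imwrite('pics/'+f,p[:,:,::-1])
    return p,d
def rays(n,uv):
    m=bot.camera_model(n);uv=np.atleast_2d(uv).astype(float)
    f=200/np.tan(np.radians(m['vertical_fov'])/2)
    q=(uv-[m['cx'],m['cy']])/f; s=q.copy()
    for _ in range(20): s=q/(1+m['k1']*(s**2).sum(1,keepdims=True))
    return m,s
def depthpts(n,uv,d):
    m,s=rays(n,uv);R=np.array(m['R']);t=np.array(m['t'])
    c=np.c_[s,np.ones(len(s))]*np.asarray(d).reshape(-1,1)
    return (c-t)@R
def plane(n,uv,z):
    m,s=rays(n,uv);R=np.array(m['R']);t=np.array(m['t'])
    o=-R.T@t; w=np.c_[s,np.ones(len(s))]@R
    return o+w*((z-o[2])/w[:,2])[:,None]
def proj(n,X):
    m=bot.camera_model(n);c=np.atleast_2d(X)@np.array(m['R']).T+m['t'];f=200/np.tan(np.radians(m['vertical_fov'])/2)
    s=c[:,:2]/c[:,2:];s=s*(1+m['k1']*(s**2).sum(1,keepdims=True));return s*f+[m['cx'],m['cy']]
E
python3 - <<'E'
from h import *
o=bot.get_obs();print(o)
for n in('scene','top'):
    p,d=cap(n,n+'0.png');np.savez('pics/'+n+'0.npz',p=p,d=d);m=bot.camera_model(n);print(n,m,(d>0).mean(), -np.array(m['R']).T@m['t'])
E
```

```text
pics
{'time': 0.0, 'joint_positions': array([ 9.61954181e-01,  3.42713232e-01,  1.52505675e+00, -4.40324106e-05,
        1.27539437e+00, -1.45971921e-01]), 'dq': array([-5.45957863e-04, -6.29817447e-04,  3.88830133e-04, -9.76329816e-04,
        2.84622004e-04, -4.64842613e-05]), 'tau': array([-6.54403120e-04, -4.31235301e+01, -2.44223017e+01,  7.17294146e-02,
        5.59763610e-02, -1.77507209e-04]), 'tool_pos': array([234.15430857, 469.4132382 , 226.03602682]), 'tcp_rot': array([-3.14003154e+00, -1.86953211e-04,  2.67873513e+00]), 'contact_force': array([ 0.06823282,  0.53241775, -0.37733145]), 'moment': array([ 0.0243465 , -0.02312465, -0.04284507]), 'finger_force': 0.0, 'grip_width': 91.77568445819348}
scene {'vertical_fov': 55.66982881665105, 'cx': 316.7500062779212, 'cy': 197.7545500801555, 'k1': -0.07676455261989344, 'R': array([[ 0.69436219,  0.7196113 ,  0.00455181],
       [ 0.44946207, -0.42873459, -0.78369031],
       [-0.56200088,  0.54621079, -0.62113508]]), 't': array([-312.28355374, -187.1752491 , 1531.97256247])} 0.98060546875 [1161.93600206 -692.30566672  806.29592267]
top {'vertical_fov': 50.73229144320735, 'cx': 317.0818044337704, 'cy': 194.3615612663527, 'k1': 0.013330424472464325, 'R': array([[-0.04729503, -0.99887954,  0.00168377],
       [-0.97704267,  0.04591041, -0.20803809],
       [ 0.20772769, -0.01148428, -0.97811928]]), 't': array([ -26.99088322,  510.04931471, 1116.37155005])} 0.9960078125 [ 265.16213275  -37.55649096 1198.09966293]
```

View pics/scene0.png

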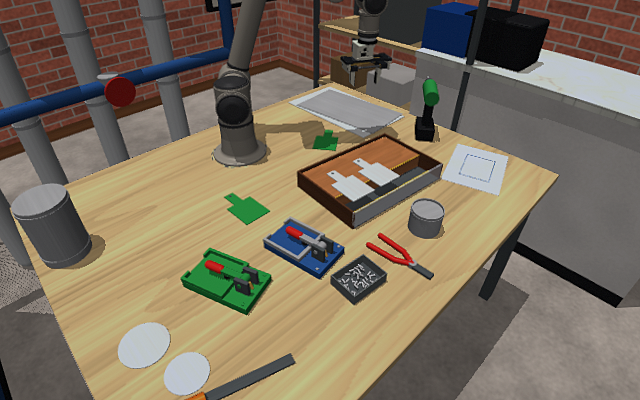

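View pics/top0.png

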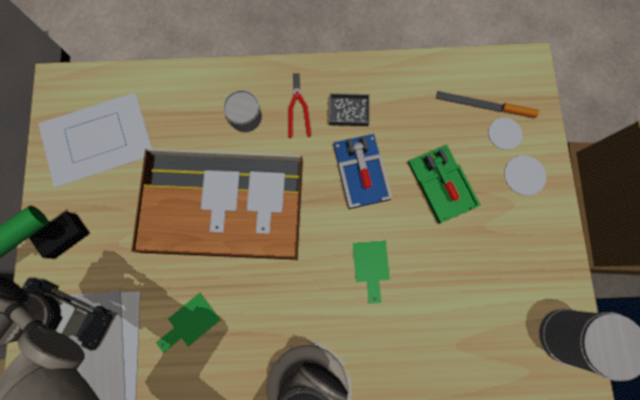

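The top view shows two pale blades at about (219,200) and (265,200) on the stand. The blue jig is at (362,170), with its red grip at (364,177). The collar is at (241,109), the snips at (298,110) and the rivet box at (349,109).

```bash
python3 - <<'E'
from h import *
z=np.load('pics/top0.npz');p,d=z['p'],z['d']
hsv=cv2.cvtColor(p,cv2.COLOR_RGB2HSV)
def comps(m,mn=30):
    n,l,s,c=cv2.connectedComponentsWithStats(m.astype(np.uint8))
    return [(l==i) for i in range(1,n) if s[i,4]>mn]
roi=np.zeros(d.shape,bool);roi[160:245,150:300]=1
w=(hsv[...,1]<60)&(hsv[...,2]>130)&roi
for m in comps(w,200):
    v,u=np.nonzero(m);P=depthpts('top',np.c_[u,v],d[v,u]);zz=np.median(P[:,2])
    Q=plane('top',np.c_[u,v],zz)[:,:2]
    print('blade',m.sum(),zz,Q.mean(0),Q.min(0),Q.max(0),cv2.minAreaRect(Q.astype(np.float32)))
    c=Q.mean(0);_,s,V=np.linalg.svd(Q-c);ax=V[0]*np.sign(V[0,0]);print(' axis yaw',np.degrees(np.arctan2(ax[1],ax[0])))
    a=(Q-c)@ax; print(' along',a.min(),a.max())
roi[:]=0;roi[125:215,325:400]=1
b=(hsv[...,0]>100)&(hsv[...,0]<130)&(hsv[...,1]>100)&roi
v,u=np.nonzero(b);P=depthpts('top',np.c_[u,v],d[v,u]);print('jig z',np.percentile(P[:,2],[5,25,50,75,95]))
Q=plane('top',np.c_[u,v],25)[:,:2];print(cv2.minAreaRect(Q.astype(np.float32)))
r=((hsv[...,0]<8)|(hsv[...,0]>172))&(hsv[...,1]>150)&roi
v,u=np.nonzero(r);P=depthpts('top',np.c_[u,v],d[v,u]);print('grip',P.mean(0),np.percentile(P[:,2],[5,50,95]))
c=P.mean(0);Q=P[:,:2]-c[:2];_,s,V=np.linalg.svd(Q);print(V[0],s)
roi[:]=0;roi[160:200,140:305]=1
y=(hsv[...,0]>20)&(hsv[...,0]<35)&(hsv[...,1]>150)&(hsv[...,2]>100)&roi
for m in comps(y,5):
    v,u=np.nonzero(m);P=depthpts('top',np.c_[u,v],d[v,u]);print('yel',m.sum(),u.min(),u.max(),v.min(),v.max(),np.median(P,0),P[u.argmin()],P[u.argmax()])
for (u,v) in [(150,190),(290,190),(290,250),(150,245),(300,200),(140,200),(225,165),(225,158)]:
    print(u,v,depthpts('top',[[u,v]],[d[v,u]])[0].round(1))
im=p[100:270,120:420];cv2.imwrite('pics/c1.png',cv2.resize(im,None,fx=2.6,fy=2.6,interpolation=cv2.INTER_CUBIC)[:,:,::-1])
E
```

```text
blade 1670 55.95870810986584 [516.60792765 219.19334072] [418.26374382 164.21624464] [589.16758142 269.34390098] ((502.7620849609375, 220.39486694335938), (97.93228912353516, 169.55337524414062), 84.74699401855469)
 axis yaw -4.805875007804849
 along -98.5465019837434 70.84648301711178
blade 1667 55.82529823531401 [507.08404643  93.00689742] [406.90727247  38.68725933] [580.33089988 143.26405621] ((492.76190185546875, 94.5078353881836), (97.95387268066406, 170.52503967285156), 84.2557601928711)
 axis yaw -5.938805129405374
 along -99.64545676183869 71.0040324167548
jig z [20.77950725 23.23487319 24.70214624 26.31894405 28.92821757]
((579.4779052734375, -182.08651733398438), (198.32421875, 119.7760009765625), 10.265341758728027)
grip [ 544.61603969 -185.81197706   69.90953116] [54.7846562  61.58013404 66.34387152]
[-0.92958859  0.36859876] [348.55507453 109.42531885]
yel 116 152 202 169 173 [604.45068009 351.81149945  11.16311526] [611.63693828 423.53053795  12.39587306] [598.54487904 278.62910461  13.73728356]
yel 18 240 248 173 175 [586.35263054 157.45655419  10.78691446] [587.97984
[... 191 characters left out ...]
  1.2509509   11.62689328]
yel 74 144 201 185 188 [547.68174245 347.78525333  53.70606528] [556.69176124 427.09216461  56.23466678] [541.06502891 269.94817141  55.05153979]
yel 10 240 246 189 190 [530.50998501 157.27419867  53.84738277] [533.24946157 162.08998116  54.65584868] [529.54236796 145.44580501  55.00447928]
yel 17 285 297 191 192 [518.27865983  26.4544918   55.40709897] [522.46506652  37.72918856  51.27859593] [517.567321     4.39486482  53.47104445]
150 190 [542.7 411.7  52. ]
290 190 [5.362e+02 2.640e+01 5.000e-01]
290 250 [358.4  29.2  54. ]
150 245 [389.9 405.5  54.1]
300 200 [493.1  -3.3  60.5]
140 200 [512.9 433.1  64.3]
225 165 [619.8 214.5   2.6]
225 158 [637.1 211.6  15.7]
```

View pics/c1.png

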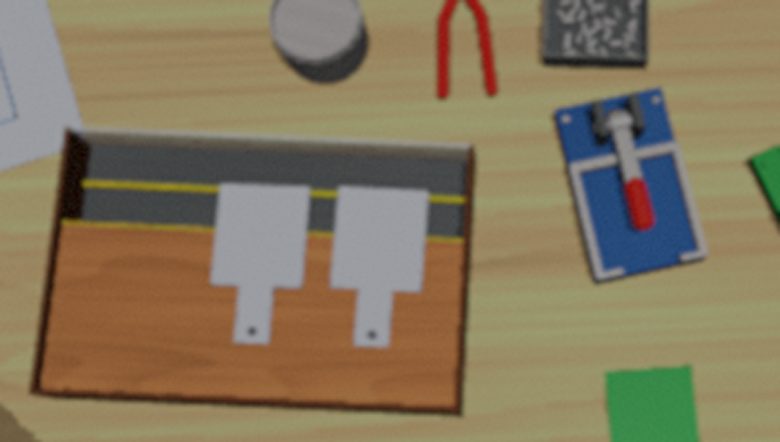

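The crop shows the blades' noses reaching the yellow lip, with about 50 mm overhanging the edge. The jig's light fences run through about (575,165), (598,278), (703,255) and (683,147) in the crop. Next I'll measure the jig more exactly from both views.

```bash
python3 - <<'E'
from h import *
def go(n,box,box2):
    z=np.load(f'pics/{n}0.npz');p,d=z['p'],z['d'];hsv=cv2.cvtColor(p,cv2.COLOR_RGB2HSV)
    roi=np.zeros(d.shape,bool);roi[box[1]:box[3],box[0]:box[2]]=1
    blue=((hsv[...,0]>100)&(hsv[...,0]<130)&(hsv[...,1]>110)&roi)
    k=cv2.morphologyEx(blue.astype(np.uint8),cv2.MORPH_CLOSE,np.ones((9,9)))
    nn,l,s,c=cv2.connectedComponentsWithStats(k);i=1+s[1:,4].argmax();k=(l==i)
    w=k&(hsv[...,1]<90)&(hsv[...,2]>110)
    v,u=np.nonzero(w);P=depthpts(n,np.c_[u,v],d[v,u]);sel=(P[:,2]>30)&(P[:,2]<43)
    print(n,'fence px',sel.sum(),np.median(P[sel,2]))
    Q=plane(n,np.c_[u,v],37)[sel][:,:2];print(' fence rect',cv2.minAreaRect(Q.astype(np.float32)))
    v,u=np.nonzero(blue);P=depthpts(n,np.c_[u,v],d[v,u]);sel=abs(P[:,2]-25)<5
    Q=P[sel][:,:2].astype(np.float32);print(' blue rect',cv2.minAreaRect(Q), sel.sum())
    r=((hsv[...,0]<8)|(hsv[...,0]>172))&(hsv[...,1]>150)&roi
    v,u=np.nonzero(r);P=depthpts(n,np.c_[u,v],d[v,u]);sel=P[:,2]>48;
    print(' grip rect',cv2.minAreaRect(plane(n,np.c_[u,v],58)[sel][:,:2].astype(np.float32)),np.median(P[sel],0),np.percentile(P[sel,2],95))
go('top',(325,125,400,215),0);go('scene',(255,210,352,285),0)
E
```

```text
top fence px 77 36.6360657755839
 fence rect ((610.3928833007812, -166.70762634277344), (116.13646697998047, 51.355201721191406), 73.6798095703125)
 blue rect ((579.4830932617188, -181.34780883789062), (199.2271728515625, 119.12774658203125), 9.504157066345215) 1579
 grip rect ((547.5164184570312, -187.19529724121094), (53.21083068847656, 20.43953514099121), 9.533902168273926) [ 546.28998403 -186.87451667   61.58013404] 66.34387152215963
scene fence px 128 37.571129658689344
 fence rect ((573.6259765625, -238.9169921875), (115.4840087890625, 50.13824462890625), 34.0539436340332)
 blue rect ((584.52783203125, -184.38494873046875), (199.98184204101562, 124.09707641601562), 10.07580280303955) 1150
 grip rect ((552.016357421875, -192.4949493408203), (56.021888732910156, 26.302654266357422), 11.006153106689453) [ 554.95811218 -193.80990061   61.66619375] 65.44211614166461
```

```bash
cat >> h.py <<'E'
def Rt(psi,tau):
    c,s=np.cos(np.radians(psi)),np.sin(np.radians(psi));h=np.array([c,s,0]);n=np.array([-s,c,0]);k=np.array([0,0,1.])
    t=np.radians(tau);z=h*np.sin(t)-k*np.cos(t);return np.c_[np.cross(n,z),n,z]
def cur():
    o=bot.get_obs();return np.array(o['tool_pos']),Ro.from_euler('xyz',o['tcp_rot']).as_matrix()
def plan(wps,start=None):
    """wps: list of (tcp,psi,tau); prints each as shift/turn from previous, tool units"""
    p,R=cur() if start is None else start
    for w in wps:
        q=np.array(w[0],float);S=Rt(w[1],w[2]) 
        a=R.T@(q-p)/200;b=np.degrees(Ro.from_matrix(R.T@S).as_rotvec())/60
        print('xyz',a.round(3),'a',b.round(3));p,R=q,S
J0=np.array([544,-189.6,0]);JY=10.
def jig(x,y,z,J=None,yaw=None):
    J=J0 if J is None else J;a=np.radians(JY if yaw is None else yaw)
    return J+[x*np.cos(a)-y*np.sin(a),x*np.sin(a)+y*np.cos(a),z]
def zt(psi,tau): return Rt(psi,tau)[:,2]
E
python3 - <<'E'
from h import *
g=jig(5,0,54); t=g+19*zt(10,35)
print(t)
a=t-80*zt(10,35)
plan([((330,380,260),10,0),((450,250,260),10,15),((480,60,260),10,35),((480,-100,200),10,35),(a,10,35),(t,10,35)])
E
```

```text
[ 559.65642667 -186.83934956   38.43611116]
xyz [-0.628 -0.187 -0.169] a [-0.001 -0.001 -0.609]
xyz [-0.478 -0.744  0.   ] a [-0.   -0.25  0.  ]
xyz [ 0.017 -0.962 -0.004] a [ 0.    -0.333 -0.   ]
xyz [ 0.286 -0.788  0.166] a [0. 0. 0.]
xyz [ 0.204 -0.497  0.443] a [0. 0. 0.]
xyz [-0.  -0.   0.4] a [0. 0. 0.]
```

Emit:
send_rows([
  {"x": -0.3,"y": -0.1,"z": -0.1,"ax": 0,"ay": 0,"az": -0.2,"jaw": 0.1},
  {"x": -0.628,"y": -0.187,"z": -0.169,"az": -0.609,"jaw": 0.1},
  {"x": -0.628,"y": -0.187,"z": -0.169,"az": -0.609,"jaw": 0.1},
  {"x": -0.628,"y": -0.187,"z": -0.169,"az": -0.609,"jaw": 0.1},
  {"x": -0.628,"y": -0.187,"z": -0.169,"az": -0.609,"jaw": 0.1},
  {"x": -0.628,"y": -0.187,"z": -0.169,"az": -0.609,"jaw": 0.1},
  {"x": -0.628,"y": -0.187,"z": -0.169,"az": -0.609,"jaw": 0.1},
  {"x": -0.628,"y": -0.187,"z": -0.169,"az": -0.609,"jaw": 0.1},
  {"x": -0.628,"y": -0.187,"z": -0.169,"az": -0.609,"jaw": 0.1},
  {"x": -0.628,"y": -0.187,"z": -0.169,"az": -0.609,"jaw": 0.1},
])

```text
schema error: expected keys x, y, z, ax, ay, az, jaw
```

Emit:
send_rows([
  {"x": -0.478,"y": -0.744,"ay": -0.25,"jaw": 0.1},
  {"x": -0.478,"y": -0.744,"ay": -0.25,"jaw": 0.1},
  {"x": -0.478,"y": -0.744,"ay": -0.25,"jaw": 0.1},
  {"x": -0.478,"y": -0.744,"ay": -0.25,"jaw": 0.1},
  {"x": -0.478,"y": -0.744,"ay": -0.25,"jaw": 0.1},
  {"x": -0.478,"y": -0.744,"ay": -0.25,"jaw": 0.1},
  {"x": -0.478,"y": -0.744,"ay": -0.25,"jaw": 0.1},
  {"x": -0.478,"y": -0.744,"ay": -0.25,"jaw": 0.1},
  {"x": -0.478,"y": -0.744,"ay": -0.25,"jaw": 0.1},
  {"x": -0.478,"y": -0.744,"ay": -0.25,"jaw": 0.1},
])

```text
schema error: expected keys x, y, z, ax, ay, az, jaw
```

Emit:
send_rows([
  {"x": 0.017,"y": -0.962,"ay": -0.333,"jaw": 0.1},
  {"x": 0.017,"y": -0.962,"ay": -0.333,"jaw": 0.1},
  {"x": 0.017,"y": -0.962,"ay": -0.333,"jaw": 0.1},
  {"x": 0.017,"y": -0.962,"ay": -0.333,"jaw": 0.1},
  {"x": 0.017,"y": -0.962,"ay": -0.333,"jaw": 0.1},
  {"x": 0.017,"y": -0.962,"ay": -0.333,"jaw": 0.1},
  {"x": 0.017,"y": -0.962,"ay": -0.333,"jaw": 0.1},
  {"x": 0.017,"y": -0.962,"ay": -0.333,"jaw": 0.1},
  {"x": 0.017,"y": -0.962,"ay": -0.333,"jaw": 0.1},
  {"x": 0.017,"y": -0.962,"ay": -0.333,"jaw": 0.1},
])

```text
schema error: expected keys x, y, z, ax, ay, az, jaw
```

Emit:
send_rows([
  {"x": 0.286,"y": -0.788,"z": 0.166,"jaw": 0.1},
  {"x": 0.286,"y": -0.788,"z": 0.166,"jaw": 0.1},
  {"x": 0.286,"y": -0.788,"z": 0.166,"jaw": 0.1},
  {"x": 0.286,"y": -0.788,"z": 0.166,"jaw": 0.1},
  {"x": 0.286,"y": -0.788,"z": 0.166,"jaw": 0.1},
  {"x": 0.286,"y": -0.788,"z": 0.166,"jaw": 0.1},
  {"x": 0.286,"y": -0.788,"z": 0.166,"jaw": 0.1},
  {"x": 0.286,"y": -0.788,"z": 0.166,"jaw": 0.1},
  {"x": 0.286,"y": -0.788,"z": 0.166,"jaw": 0.1},
  {"x": 0.286,"y": -0.788,"z": 0.166,"jaw": 0.1},
])

```text
schema error: expected keys x, y, z, ax, ay, az, jaw
```

```bash
python3 - <<'E'
from h import *
o=bot.get_obs();print(o['time'],o['tool_pos'],o['tcp_rot'],o['joint_positions'],o['grip_width'])
print(cur()[1]-Rt(10,35))
g=jig(5,0,54); t=g+19*zt(10,35);a=t-80*zt(10,35)
plan([(a,10,35),(t,10,35)])
E
```

```text
0.1 [234.17835271 469.49312015 226.1280924 ] [-3.14027536e+00 -1.92678241e-04  2.67877313e+00] [ 9.61979004e-01  3.42647502e-01  1.52489066e+00 -1.05657522e-06
  1.27538580e+00 -1.45997617e-01] 91.87127595282284
[[-0.08808991  0.62012034 -0.56562306]
 [ 0.58871703 -0.0900112  -0.10069319]
 [ 0.57376911 -0.00131729 -0.18084707]]
xyz [-2.737 -2.346  0.613] a [-0.187 -0.564 -0.589]
xyz [-0.  -0.   0.4] a [0. 0. 0.]
```

All keys are needed in every row.

Emit:
send_rows([
  {"x": -0.3,"y": -0.1,"z": -0.1,"ax": 0,"ay": 0,"az": -0.2,"jaw": 0.1},
  {"x": -0.63,"y": -0.19,"z": -0.17,"ax": 0,"ay": 0,"az": -0.61,"jaw": 0.1},
  {"x": -0.63,"y": -0.19,"z": -0.17,"ax": 0,"ay": 0,"az": -0.61,"jaw": 0.1},
  {"x": -0.63,"y": -0.19,"z": -0.17,"ax": 0,"ay": 0,"az": -0.61,"jaw": 0.1},
  {"x": -0.63,"y": -0.19,"z": -0.17,"ax": 0,"ay": 0,"az": -0.61,"jaw": 0.1},
  {"x": -0.63,"y": -0.19,"z": -0.17,"ax": 0,"ay": 0,"az": -0.61,"jaw": 0.1},
  {"x": -0.63,"y": -0.19,"z": -0.17,"ax": 0,"ay": 0,"az": -0.61,"jaw": 0.1},
  {"x": -0.63,"y": -0.19,"z": -0.17,"ax": 0,"ay": 0,"az": -0.61,"jaw": 0.1},
  {"x": -0.63,"y": -0.19,"z": -0.17,"ax": 0,"ay": 0,"az": -0.61,"jaw": 0.1},
  {"x": -0.63,"y": -0.19,"z": -0.17,"ax": 0,"ay": 0,"az": -0.61,"jaw": 0.1},
])

```text
time: 1.35
tool_pos: [330.1, 379.6, 260.7]
tcp_rot: [3.142, 0.0, -2.966]
contact_force: [0.1, 0.5, 0.5]
grip_width: 50.7
finger_force: 0.0
```

Emit:
send_rows([
  {"x": -0.25,"y": -0.4,"z": 0,"ax": 0,"ay": -0.1,"az": 0,"jaw": 0.1},
  {"x": -0.48,"y": -0.74,"z": 0,"ax": 0,"ay": -0.25,"az": 0,"jaw": 0.1},
  {"x": -0.48,"y": -0.74,"z": 0,"ax": 0,"ay": -0.25,"az": 0,"jaw": 0.1},
  {"x": -0.48,"y": -0.74,"z": 0,"ax": 0,"ay": -0.25,"az": 0,"jaw": 0.1},
  {"x": -0.48,"y": -0.74,"z": 0,"ax": 0,"ay": -0.25,"az": 0,"jaw": 0.1},
  {"x": -0.48,"y": -0.74,"z": 0,"ax": 0,"ay": -0.25,"az": 0,"jaw": 0.1},
  {"x": -0.48,"y": -0.74,"z": 0,"ax": 0,"ay": -0.25,"az": 0,"jaw": 0.1},
  {"x": -0.48,"y": -0.74,"z": 0,"ax": 0,"ay": -0.25,"az": 0,"jaw": 0.1},
  {"x": -0.48,"y": -0.74,"z": 0,"ax": 0,"ay": -0.25,"az": 0,"jaw": 0.1},
  {"x": -0.48,"y": -0.74,"z": 0,"ax": 0,"ay": -0.25,"az": 0,"jaw": 0.1},
])

```text
time: 2.6
tool_pos: [450.5, 250.7, 260.7]
tcp_rot: [3.142, 0.262, -2.965]
contact_force: [0.5, 0.7, -1.2]
grip_width: 50.6
finger_force: 0.0
```

Emit:
send_rows([
  {"x": 0,"y": -0.3,"z": 0,"ax": 0,"ay": -0.1,"az": 0,"jaw": 0.1},
  {"x": 0.02,"y": -0.6,"z": 0,"ax": 0,"ay": -0.33,"az": 0,"jaw": 0.1},
  {"x": 0.02,"y": -0.96,"z": 0,"ax": 0,"ay": -0.33,"az": 0,"jaw": 0.1},
  {"x": 0.02,"y": -0.96,"z": 0,"ax": 0,"ay": -0.33,"az": 0,"jaw": 0.1},
  {"x": 0.02,"y": -0.96,"z": 0,"ax": 0,"ay": -0.33,"az": 0,"jaw": 0.1},
  {"x": 0.02,"y": -0.96,"z": 0,"ax": 0,"ay": -0.33,"az": 0,"jaw": 0.1},
  {"x": 0.02,"y": -0.96,"z": 0,"ax": 0,"ay": -0.33,"az": 0,"jaw": 0.1},
  {"x": 0.02,"y": -0.96,"z": 0,"ax": 0,"ay": -0.33,"az": 0,"jaw": 0.1},
  {"x": 0.02,"y": -0.96,"z": 0,"ax": 0,"ay": -0.33,"az": 0,"jaw": 0.1},
  {"x": 0.02,"y": -0.96,"z": 0,"ax": 0,"ay": -0.33,"az": 0,"jaw": 0.1},
])

```text
time: 3.85
tool_pos: [480.4, 61.2, 259.7]
tcp_rot: [3.141, 0.607, -2.965]
contact_force: [0.2, 0.4, 0.3]
grip_width: 50.3
finger_force: 0.0
```

Emit:
send_rows([
  {"x": 0.1,"y": -0.3,"z": 0.05,"ax": 0,"ay": 0,"az": 0,"jaw": 0.1},
  {"x": 0.2,"y": -0.55,"z": 0.1,"ax": 0,"ay": 0,"az": 0,"jaw": 0.1},
  {"x": 0.29,"y": -0.79,"z": 0.17,"ax": 0,"ay": 0,"az": 0,"jaw": 0.1},
  {"x": 0.29,"y": -0.79,"z": 0.17,"ax": 0,"ay": 0,"az": 0,"jaw": 0.1},
  {"x": 0.29,"y": -0.79,"z": 0.17,"ax": 0,"ay": 0,"az": 0,"jaw": 0.1},
  {"x": 0.29,"y": -0.79,"z": 0.17,"ax": 0,"ay": 0,"az": 0,"jaw": 0.1},
  {"x": 0.29,"y": -0.79,"z": 0.17,"ax": 0,"ay": 0,"az": 0,"jaw": 0.1},
  {"x": 0.29,"y": -0.79,"z": 0.17,"ax": 0,"ay": 0,"az": 0,"jaw": 0.1},
  {"x": 0.29,"y": -0.79,"z": 0.17,"ax": 0,"ay": 0,"az": 0,"jaw": 0.1},
  {"x": 0.29,"y": -0.79,"z": 0.17,"ax": 0,"ay": 0,"az": 0,"jaw": 0.1},
])

```text
time: 5.1
tool_pos: [480.3, -99.4, 198.7]
tcp_rot: [-3.142, 0.608, -2.965]
contact_force: [-0.6, 0.1, -0.4]
grip_width: 50.4
finger_force: 0.0
```

```bash
python3 - <<'E'
from h import *
o=bot.get_obs();print(o['time'],o['tool_pos'],o['tcp_rot'],o['joint_positions'],o['grip_width'])
print((cur()[1]-Rt(10,35)).round(3))
g=jig(5,0,54); t=g+19*zt(10,35);a=t-80*zt(10,35)
plan([(a,10,35),(t,10,35)])
E
```

```text
5.1 [480.31160335 -99.39288887 198.71858634] [-3.1415868   0.60750881 -2.96526477] [-0.64493179  0.09135088  2.13074719  0.78612879  0.63166101 -2.97341456] 50.365674318754245
[[-0.002 -0.002 -0.003]
 [-0.002 -0.     0.001]
 [ 0.003 -0.    -0.002]]
xyz [ 0.201 -0.5    0.437] a [ 0.001 -0.003  0.001]
xyz [-0.  -0.   0.4] a [0. 0. 0.]
```

Emit:
send_rows([
  {"x": 0,"y": 0,"z": 0,"ax": 0,"ay": 0,"az": 1,"jaw": 0.1},
  {"x": 0,"y": 0,"z": 0,"ax": 0,"ay": 0,"az": 1,"jaw": 0.1},
  {"x": 0,"y": 0,"z": 0,"ax": 0,"ay": 0,"az": 1,"jaw": 0.1},
  {"x": 0,"y": 0,"z": 0,"ax": 0,"ay": 0,"az": 1,"jaw": 0.1},
  {"x": 0,"y": 0,"z": 0,"ax": 0,"ay": 0,"az": 1,"jaw": 0.1},
  {"x": 0,"y": 0,"z": 0,"ax": 0,"ay": 0,"az": 1,"jaw": 0.1},
  {"x": 0,"y": 0,"z": 0,"ax": 0,"ay": 0,"az": 1,"jaw": 0.1},
  {"x": 0,"y": 0,"z": 0,"ax": 0,"ay": 0,"az": 1,"jaw": 0.1},
  {"x": 0,"y": 0,"z": 0,"ax": 0,"ay": 0,"az": 1,"jaw": 0.1},
  {"x": 0,"y": 0,"z": 0,"ax": 0,"ay": 0,"az": 1,"jaw": 0.1},
])

```text
time: 6.35
tool_pos: [480.3, -99.6, 198.7]
tcp_rot: [2.6, 0.29, 2.19]
contact_force: [-1.3, 0.3, 0.3]
grip_width: 50.2
finger_force: 0.0
```

Emit:
send_rows([
  {"x": 0,"y": 0,"z": 0,"ax": 0,"ay": 0,"az": 1,"jaw": 0.1},
  {"x": 0,"y": 0,"z": 0,"ax": 0,"ay": 0,"az": 1,"jaw": 0.1},
  {"x": 0,"y": 0,"z": 0,"ax": 0,"ay": 0,"az": 1,"jaw": 0.1},
  {"x": 0,"y": 0,"z": 0,"ax": 0,"ay": 0,"az": 1,"jaw": 0.1},
  {"x": 0,"y": 0,"z": 0,"ax": 0,"ay": 0,"az": 1,"jaw": 0.1},
  {"x": 0,"y": 0,"z": 0,"ax": 0,"ay": 0,"az": 1,"jaw": 0.1},
  {"x": 0,"y": 0,"z": 0,"ax": 0,"ay": 0,"az": 1,"jaw": 0.1},
  {"x": 0,"y": 0,"z": 0,"ax": 0,"ay": 0,"az": 1,"jaw": 0.1},
  {"x": 0,"y": 0,"z": 0,"ax": 0,"ay": 0,"az": 1,"jaw": 0.1},
  {"x": 0,"y": 0,"z": 0,"ax": 0,"ay": 0,"az": 1,"jaw": 0.1},
])

```text
time: 7.6
tool_pos: [480.3, -99.5, 198.6]
tcp_rot: [2.6, -0.289, 1.305]
contact_force: [0.8, -0.2, 0.3]
grip_width: 50.3
finger_force: 0.0
```

Emit:
send_rows([
  {"x": 0,"y": 0,"z": 0,"ax": 0,"ay": 0,"az": 1,"jaw": 0.1},
  {"x": 0,"y": 0,"z": 0,"ax": 0,"ay": 0,"az": 1,"jaw": 0.1},
  {"x": 0,"y": 0,"z": 0,"ax": 0,"ay": 0,"az": 1,"jaw": 0.1},
  {"x": 0,"y": 0,"z": 0,"ax": 0,"ay": 0,"az": 1,"jaw": 0.1},
  {"x": 0,"y": 0,"z": 0,"ax": 0,"ay": 0,"az": 1,"jaw": 0.1},
  {"x": 0,"y": 0,"z": 0,"ax": 0,"ay": 0,"az": 1,"jaw": 0.1},
  {"x": 0,"y": 0,"z": 0,"ax": 0,"ay": 0,"az": 1,"jaw": 0.1},
  {"x": 0,"y": 0,"z": 0,"ax": 0,"ay": 0,"az": 1,"jaw": 0.1},
  {"x": 0,"y": 0,"z": 0,"ax": 0,"ay": 0,"az": 1,"jaw": 0.1},
  {"x": 0,"y": 0,"z": 0,"ax": 0,"ay": 0,"az": 1,"jaw": 0.1},
])

```text
time: 8.85
tool_pos: [480.3, -99.6, 198.6]
tcp_rot: [3.141, -0.607, 0.177]
contact_force: [-0.7, -0.2, 0.2]
grip_width: 50.5
finger_force: 0.0
```

```bash
sed -i 's/return np.c_\[np.cross(n,z),n,z\]/return np.c_[-np.cross(n,z),-n,z]/' h.py; python3 - <<'E'
from h import *
o=bot.get_obs();print(o['time'],o['tool_pos'],o['tcp_rot'],o['joint_positions'],o['grip_width'])
g=jig(5,0,54); t=g+19*zt(10,35);a=t-80*zt(10,35)
W=[(a,10,35),(t,10,35)]
# arc following: tau rises slowly
for th in (20,35,50,65):
    r=np.radians(th);q=jig(100-95*np.cos(r),0,52+95*np.sin(r)+2); W.append((q+19*zt(10,35),10,35))
W.append((W[-1][0]-100*zt(10,35),10,35))
plan(W)
# relative shifts for the arc from t
for w in W[2:6]: print((Rt(10,35).T@(w[0]-t)/200).round(3))
E
```

```text
8.85 [480.2817065  -99.57586641 198.6388248 ] [ 3.14118228 -0.60739514  0.17680938] [-0.64528927  0.09154488  2.13073653  0.78613758  0.63162373  0.16740548] 50.45865958145208
xyz [-0.201  0.499  0.437] a [-0.001  0.003  0.002]
xyz [0.  0.  0.4] a [0. 0. 0.]
xyz [ 0.117 -0.    -0.117] a [0. 0. 0.]
xyz [ 0.11  -0.    -0.057] a [0. 0. 0.]
xyz [ 0.121  0.    -0.027] a [0. 0. 0.]
xyz [ 0.124 -0.     0.005] a [0. 0. 0.]
xyz [ 0.   0.  -0.5] a [0. 0. 0.]
[ 0.117 -0.    -0.117]
[ 0.227 -0.    -0.174]
[ 0.348  0.    -0.201]
[ 0.472 -0.    -0.195]
```

Emit:
send_rows([
  {"x": -0.1,"y": 0.25,"z": 0.2,"ax": 0,"ay": 0,"az": 0,"jaw": 0.1},
  {"x": -0.2,"y": 0.5,"z": 0.44,"ax": 0,"ay": 0,"az": 0,"jaw": 0.1},
  {"x": -0.2,"y": 0.5,"z": 0.44,"ax": 0,"ay": 0,"az": 0,"jaw": 0.1},
  {"x": -0.2,"y": 0.5,"z": 0.44,"ax": 0,"ay": 0,"az": 0,"jaw": 0.1},
  {"x": -0.2,"y": 0.5,"z": 0.54,"ax": 0,"ay": 0,"az": 0,"jaw": 0.1},
  {"x": -0.2,"y": 0.5,"z": 0.64,"ax": 0,"ay": 0,"az": 0,"jaw": 0.1},
  {"x": -0.2,"y": 0.5,"z": 0.74,"ax": 0,"ay": 0,"az": 0,"jaw": 0.1},
  {"x": -0.2,"y": 0.5,"z": 0.84,"ax": 0,"ay": 0,"az": 0,"jaw": 0.1},
  {"x": -0.2,"y": 0.5,"z": 0.84,"ax": 0,"ay": 0,"az": 0,"jaw": 0.1},
  {"x": -0.2,"y": 0.5,"z": 0.84,"ax": 0,"ay": 0,"az": 0,"jaw": 0.1},
])

```text
time: 10.1
tool_pos: [559.9, -186.7, 39.0]
tcp_rot: [3.141, -0.608, 0.177]
contact_force: [-0.1, -0.2, 0.3]
grip_width: 50.7
finger_force: 0.0
```

Emit:
send_rows([
  {"x": 0,"y": 0,"z": 0,"ax": 0,"ay": 0,"az": 0,"jaw": -0.9},
  {"x": 0,"y": 0,"z": 0,"ax": 0,"ay": 0,"az": 0,"jaw": -0.9},
  {"x": 0,"y": 0,"z": 0,"ax": 0,"ay": 0,"az": 0,"jaw": -0.9},
  {"x": 0,"y": 0,"z": 0,"ax": 0,"ay": 0,"az": 0,"jaw": -0.9},
  {"x": 0,"y": 0,"z": 0,"ax": 0,"ay": 0,"az": 0,"jaw": -0.9},
  {"x": 0,"y": 0,"z": 0,"ax": 0,"ay": 0,"az": 0,"jaw": -0.9},
  {"x": 0,"y": 0,"z": 0,"ax": 0,"ay": 0,"az": 0,"jaw": -0.9},
  {"x": 0,"y": 0,"z": 0,"ax": 0,"ay": 0,"az": 0,"jaw": -0.9},
  {"x": 0,"y": 0,"z": 0,"ax": 0,"ay": 0,"az": 0,"jaw": -0.9},
  {"x": 0,"y": 0,"z": 0,"ax": 0,"ay": 0,"az": 0,"jaw": -0.9},
])

```text
time: 11.35
tool_pos: [559.6, -185.9, 38.1]
tcp_rot: [-3.14, -0.608, 0.176]
contact_force: [-4.4, 4.2, 4.8]
grip_width: 23.2
finger_force: 30.0
```

```bash
python3 - <<'E'
from h import *
o=bot.get_obs();print(o['time'],o['tool_pos'],o['joint_positions'],o['grip_width'],o['finger_force'],o['contact_force'])
E
```

```text
11.35 [ 559.62686361 -185.88759424   38.11156453] [-0.69547612  0.57454878  2.021485    1.31859041  0.46988815 -0.49265787] 23.201330021202654 30.010458827018738 [-4.43827034  4.21758445  4.77453086]
```

Emit:
send_rows([
  {"x": 0.03,"y": 0,"z": -0.035,"ax": 0,"ay": 0,"az": 0,"jaw": -0.9},
  {"x": 0.06,"y": 0,"z": -0.066,"ax": 0,"ay": 0,"az": 0,"jaw": -0.9},
  {"x": 0.09,"y": 0,"z": -0.095,"ax": 0,"ay": 0,"az": 0,"jaw": -0.9},
  {"x": 0.117,"y": 0,"z": -0.117,"ax": 0,"ay": 0,"az": 0,"jaw": -0.9},
  {"x": 0.17,"y": 0,"z": -0.148,"ax": 0,"ay": 0,"az": 0,"jaw": -0.9},
  {"x": 0.227,"y": 0,"z": -0.174,"ax": 0,"ay": 0,"az": 0,"jaw": -0.9},
  {"x": 0.29,"y": 0,"z": -0.191,"ax": 0,"ay": 0,"az": 0,"jaw": -0.9},
  {"x": 0.348,"y": 0,"z": -0.201,"ax": 0,"ay": 0,"az": 0,"jaw": -0.9},
  {"x": 0.41,"y": 0,"z": -0.201,"ax": 0,"ay": 0,"az": 0,"jaw": -0.9},
  {"x": 0.47,"y": 0,"z": -0.195,"ax": 0,"ay": 0,"az": 0,"jaw": -0.9},
])

```text
time: 12.6
tool_pos: [614.1, -176.3, 124.3]
tcp_rot: [-3.14, -0.608, 0.176]
contact_force: [0.4, 5.0, 3.0]
grip_width: 23.2
finger_force: 30.0
```

Emit:
send_rows([
  {"x": 0,"y": 0,"z": 0,"ax": 0,"ay": 0,"az": 0,"jaw": 0.1},
  {"x": 0,"y": 0,"z": 0,"ax": 0,"ay": 0,"az": 0,"jaw": 0.1},
  {"x": 0,"y": 0,"z": 0,"ax": 0,"ay": 0,"az": 0,"jaw": 0.1},
  {"x": 0,"y": 0,"z": -0.1,"ax": 0,"ay": 0,"az": 0,"jaw": 0.1},
  {"x": 0,"y": 0,"z": -0.2,"ax": 0,"ay": 0,"az": 0,"jaw": 0.1},
  {"x": 0,"y": 0,"z": -0.3,"ax": 0,"ay": 0,"az": 0,"jaw": 0.1},
  {"x": 0,"y": 0,"z": -0.4,"ax": 0,"ay": 0,"az": 0,"jaw": -0.5},
  {"x": 0,"y": 0,"z": -0.5,"ax": 0,"ay": 0,"az": 0,"jaw": -1},
  {"x": 0,"y": 0,"z": -0.5,"ax": 0,"ay": 0,"az": 0,"jaw": -1},
  {"x": 0,"y": 0,"z": -0.5,"ax": 0,"ay": 0,"az": 0,"jaw": -1},
])

```text
time: 13.85
tool_pos: [557.7, -187.4, 205.0]
tcp_rot: [-3.141, -0.607, 0.175]
contact_force: [0.3, -0.2, -0.4]
grip_width: 15.1
finger_force: 0.0
```

```bash
python3 - <<'E'
from h import *
o=bot.get_obs();print(o['time'],o['tool_pos'],o['joint_positions'],o['grip_width'],o['contact_force'])
for n in('scene','top'):
    p,d=cap(n);np.savez('pics/'+n+'1.npz',p=p,d=d)
    if n=='scene': cv2.imwrite('pics/s1.png',cv2.resize(p[120:320,220:460],None,fx=2.5,fy=2.5)[:,:,::-1])
    else: cv2.imwrite('pics/t1.png',cv2.resize(p[90:250,130:410],None,fx=2.6,fy=2.6)[:,:,::-1])
E
```

```text
13.85 [ 557.67424875 -187.36195713  204.99547344] [-0.6996984   0.27347008  1.8674523   0.72524456  0.72172435  0.20644311] 15.07118500398602 [ 0.34846084 -0.24356934 -0.35560405]
```

View pics/s1.png

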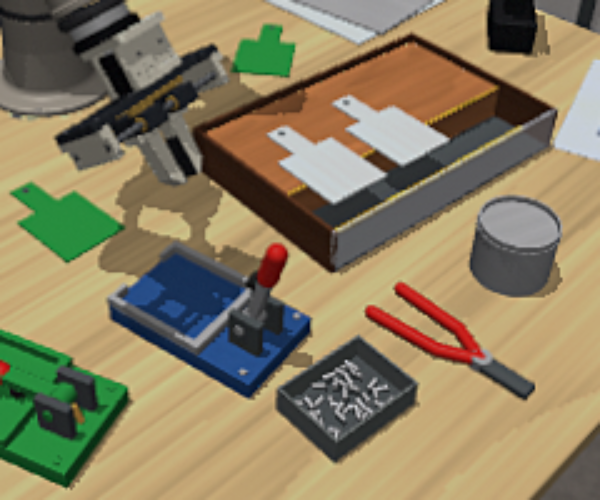

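View pics/t1.png

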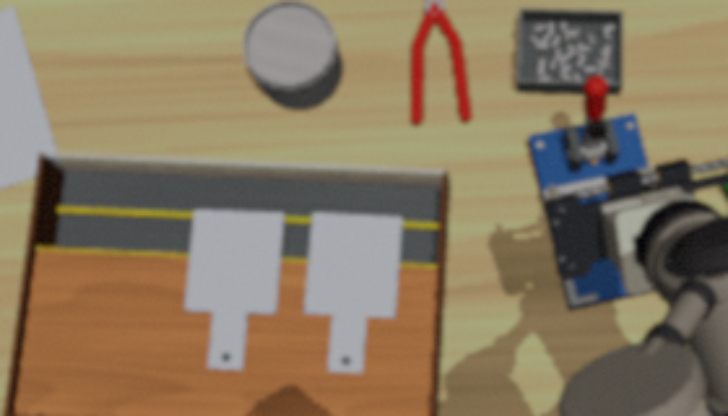

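The lever stands open: the red grip is upright at (270,265) in the scene crop, and both blades are untouched. Next I'll press the right-hand blade's nose.

```bash
python3 - <<'E'
from h import *
plan([((540,-20,190),-5.3,0),((557.5,88,120),-5.3,0),((557.5,88,62),-5.3,0),((557.5,88,28),-5.3,0)])
E
```

```text
xyz [ 0.006 -0.838  0.095] a [-0.079 -0.576  0.248]
xyz [ 0.037 -0.546  0.35 ] a [0. 0. 0.]
xyz [0.   0.   0.29] a [0. 0. 0.]
xyz [0.   0.   0.17] a [0. 0. 0.]
```

Emit:
send_rows([
  {"x": 0,"y": -0.2,"z": 0,"ax": -0.02,"ay": -0.15,"az": 0.06,"jaw": -1},
  {"x": 0,"y": -0.4,"z": 0.05,"ax": -0.04,"ay": -0.3,"az": 0.12,"jaw": -1},
  {"x": 0.01,"y": -0.6,"z": 0.1,"ax": -0.06,"ay": -0.45,"az": 0.2,"jaw": -1},
  {"x": 0.006,"y": -0.838,"z": 0.095,"ax": -0.079,"ay": -0.576,"az": 0.248,"jaw": -1},
  {"x": 0.006,"y": -0.838,"z": 0.095,"ax": -0.079,"ay": -0.576,"az": 0.248,"jaw": -1},
  {"x": 0.006,"y": -0.838,"z": 0.095,"ax": -0.079,"ay": -0.576,"az": 0.248,"jaw": -1},
  {"x": 0.006,"y": -0.838,"z": 0.095,"ax": -0.079,"ay": -0.576,"az": 0.248,"jaw": -1},
  {"x": 0.006,"y": -0.838,"z": 0.095,"ax": -0.079,"ay": -0.576,"az": 0.248,"jaw": -1},
  {"x": 0.006,"y": -0.838,"z": 0.095,"ax": -0.079,"ay": -0.576,"az": 0.248,"jaw": -1},
  {"x": 0.006,"y": -0.838,"z": 0.095,"ax": -0.079,"ay": -0.576,"az": 0.248,"jaw": -1},
])

```text
time: 15.2
tool_pos: [539.9, -20.9, 191.0]
tcp_rot: [3.141, -0.001, -0.093]
contact_force: [0.5, -0.3, -0.1]
grip_width: 0.3
finger_force: 0.0
```

Emit:
send_rows([
  {"x": 0.02,"y": -0.25,"z": 0.15,"ax": 0,"ay": 0,"az": 0,"jaw": -1},
  {"x": 0.037,"y": -0.546,"z": 0.35,"ax": 0,"ay": 0,"az": 0,"jaw": -1},
  {"x": 0.037,"y": -0.546,"z": 0.35,"ax": 0,"ay": 0,"az": 0,"jaw": -1},
  {"x": 0.037,"y": -0.546,"z": 0.35,"ax": 0,"ay": 0,"az": 0,"jaw": -1},
  {"x": 0.037,"y": -0.546,"z": 0.35,"ax": 0,"ay": 0,"az": 0,"jaw": -1},
  {"x": 0.037,"y": -0.546,"z": 0.45,"ax": 0,"ay": 0,"az": 0,"jaw": -1},
  {"x": 0.037,"y": -0.546,"z": 0.55,"ax": 0,"ay": 0,"az": 0,"jaw": -1},
  {"x": 0.037,"y": -0.546,"z": 0.62,"ax": 0,"ay": 0,"az": 0,"jaw": -1},
  {"x": 0.037,"y": -0.546,"z": 0.64,"ax": 0,"ay": 0,"az": 0,"jaw": -1},
  {"x": 0.037,"y": -0.546,"z": 0.64,"ax": 0,"ay": 0,"az": 0,"jaw": -1},
])

```text
time: 16.45
tool_pos: [557.9, 87.3, 63.0]
tcp_rot: [3.141, -0.001, -0.093]
contact_force: [-0.8, -0.5, 0.4]
grip_width: 0.3
finger_force: 0.0
```

```bash
python3 - <<'E'
from h import *
o=bot.get_obs();print(o['time'],o['tool_pos'],o['tcp_rot'],o['joint_positions'],o['grip_width'],o['contact_force'])
plan([((557.5,88,28),-5.3,0)])
p,d=cap('top');np.savez('pics/top2.npz',p=p,d=d)
roi=np.zeros(d.shape,bool);roi[160:245,150:300]=1
hsv=cv2.cvtColor(p,cv2.COLOR_RGB2HSV);w=((hsv[...,1]<60)&(hsv[...,2]>130)&roi)
v,u=np.nonzero(w);P=depthpts('top',np.c_[u,v],d[v,u]);P=P[(P[:,2]<62)&(P[:,2]>50)]
for y0,y1 in((20,155),(155,290)):
    Q=P[(P[:,1]>y0)&(P[:,1]<y1)];print(len(Q),Q.mean(0),cv2.minAreaRect(Q[:,:2].astype(np.float32)))
E
```

```text
16.45 [557.87885211  87.29381281  63.01024001] [ 3.14051298e+00 -1.26414512e-03 -9.28637689e-02] [ 2.01896538e-02  5.89052304e-01  1.61707521e+00 -1.51130523e-03
  9.34331410e-01  1.68474800e+00] 0.25784053601979157 [-0.79672862 -0.51177926  0.42371445]
xyz [-0.002 -0.004  0.175] a [ 0.001 -0.001 -0.   ]
155 [504.09552065  52.98297141  55.84570685] ((491.31622314453125, 57.98464584350586), (29.842679977416992, 165.80767822265625), 77.67543029785156)
68 [505.16028123 264.32381099  55.89475089] ((512.4207763671875, 263.82293701171875), (11.60560131072998, 62.997894287109375), 89.38875579833984)
```

Emit:
send_rows([
  {"x": 0,"y": 0,"z": 0.03,"ax": 0,"ay": 0,"az": 0,"jaw": -1},
  {"x": 0,"y": 0,"z": 0.055,"ax": 0,"ay": 0,"az": 0,"jaw": -1},
  {"x": 0,"y": 0,"z": 0.08,"ax": 0,"ay": 0,"az": 0,"jaw": -1},
  {"x": 0,"y": 0,"z": 0.105,"ax": 0,"ay": 0,"az": 0,"jaw": -1},
  {"x": 0,"y": 0,"z": 0.13,"ax": 0,"ay": 0,"az": 0,"jaw": -1},
  {"x": 0,"y": 0,"z": 0.155,"ax": 0,"ay": 0,"az": 0,"jaw": -1},
  {"x": 0,"y": 0,"z": 0.175,"ax": 0,"ay": 0,"az": 0,"jaw": -1},
  {"x": 0,"y": 0,"z": 0.175,"ax": 0,"ay": 0,"az": 0,"jaw": -1},
  {"x": 0,"y": 0,"z": 0.175,"ax": 0,"ay": 0,"az": 0,"jaw": -1},
  {"x": 0,"y": 0,"z": 0.175,"ax": 0,"ay": 0,"az": 0,"jaw": -1},
])

```text
time: 17.75
tool_pos: [561.1, 87.4, 29.5]
tcp_rot: [3.141, -0.009, -0.093]
contact_force: [7.0, -0.3, 7.1]
grip_width: 0.1
finger_force: 4.5
```

```bash
python3 - <<'E'
from h import *
o=bot.get_obs();print(o['time'],o['tool_pos'],o['contact_force'])
p,d=cap('scene');cv2.imwrite('pics/s3.png',cv2.resize(p[110:250,270:460],None,fx=3.5,fy=3.5)[:,:,::-1])
E
```

```text
17.75 [561.13260866  87.42372922  29.53036118] [ 6.96781552 -0.31576588  7.05424384]
```

View pics/s3.png

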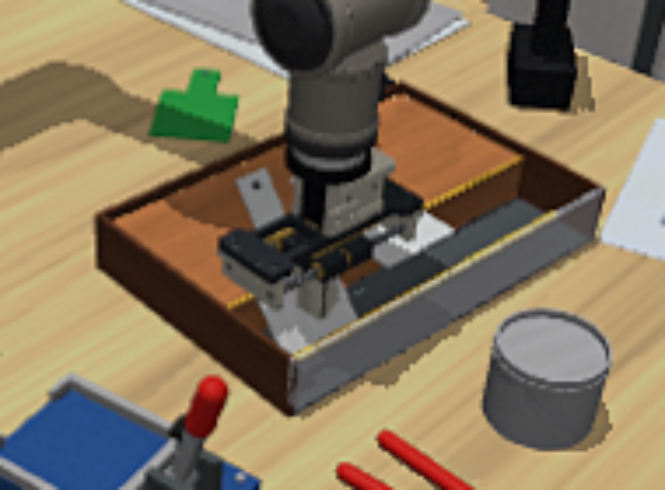

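The scene crop shows the near blade tipped up, its tab in the air at (260,195), with the finger on its plate and the other blade still flat. I'll withdraw and measure the tab.

Emit:
send_rows([
  {"x": 0,"y": 0,"z": -0.03,"ax": 0,"ay": 0,"az": 0,"jaw": -1},
  {"x": 0,"y": 0,"z": -0.1,"ax": 0,"ay": 0,"az": 0,"jaw": -1},
  {"x": 0,"y": 0,"z": -0.25,"ax": 0,"ay": 0,"az": 0,"jaw": -1},
  {"x": 0,"y": 0,"z": -0.5,"ax": 0,"ay": 0,"az": 0,"jaw": -1},
  {"x": 0,"y": 0,"z": -0.8,"ax": 0,"ay": 0,"az": 0,"jaw": -0.5},
  {"x": 0,"y": 0.2,"z": -1,"ax": 0,"ay": 0,"az": 0,"jaw": 0.2},
  {"x": 0,"y": 0.5,"z": -1,"ax": 0,"ay": 0,"az": 0,"jaw": 0.3},
  {"x": 0,"y": 0.8,"z": -1,"ax": 0,"ay": 0,"az": 0,"jaw": 0.3},
  {"x": 0,"y": 0.8,"z": -1,"ax": 0,"ay": 0,"az": 0,"jaw": 0.3},
  {"x": 0,"y": 0.8,"z": -1,"ax": 0,"ay": 0,"az": 0,"jaw": 0.3},
])

```text
time: 19.05
tool_pos: [542.3, -71.0, 227.9]
tcp_rot: [3.141, -0.0, -0.093]
contact_force: [-0.5, 0.7, 0.5]
grip_width: 55.8
finger_force: 0.0
```

```bash
cat >> h.py <<'E'
def tip(n,y0,y1,tag):
    p,d=cap(n);np.savez(f'pics/{n}{tag}.npz',p=p,d=d);hsv=cv2.cvtColor(p,cv2.COLOR_RGB2HSV)
    w=((hsv[...,1]<60)&(hsv[...,2]>100)&(d>0));v,u=np.nonzero(w);P=depthpts(n,np.c_[u,v],d[v,u])
    ok=(P[:,0]>400)&(P[:,0]<600)&(P[:,1]>y0)&(P[:,1]<y1)&(P[:,2]>15)&(P[:,2]<150);return P[ok]
def fitplane(P):
    for _ in range(4):
        c=np.median(P,0);V=np.linalg.svd(P-P.mean(0))[2];r=(P-P.mean(0))@V[2];P=P[abs(r)<max(3,2*r.std())] if r.std()>1.5 else P
    return P,P.mean(0),V[2]*np.sign(V[2,2])
E
python3 - <<'E'
from h import *
o=bot.get_obs();print(o['time'],o['tool_pos'],o['grip_width'])
for n in('top','scene'):
    P=tip(n,15,150,'4');P=P[P[:,2]>62];P,c,nm=fitplane(P)
    print(n,len(P),c,'normal',nm,'tilt',np.degrees(np.arccos(nm[2])),'z max',np.percentile(P[:,2],[90,98,100]))
    hh=P[P[:,2]>95];print(' tab: ',len(hh),hh.mean(0),'y',np.percentile(hh[:,1],[2,98]),'x',np.percentile(hh[:,0],[2,98]),'z',hh[:,2].min(),hh[:,2].max())
    for z in range(65,126,10):
        q=P[abs(P[:,2]-z)<5]; 
        if len(q):print('  ',z,len(q),q.mean(0).round(1),np.percentile(q[:,1],[2,98]).round(1))
E
```

```text
19.05 [542.30189909 -71.03738999 227.94828444] 55.76841449578273
top 98 [502.99362407 107.83774769  84.03468216] normal [ 0.7132652  -0.05047161  0.69907466] tilt 45.64718927771502 z max [120.49201346 128.3982906  129.77029941]
 tab:  21 [469.55359391  95.4218101  117.50908355] y [88.34528916 99.83403202] x [458.68282187 486.13996223] z 99.18386925987181 129.77029940709826
   65 23 [521.7 111.   65.5] [ 98.4 124.4]
   75 30 [512.1 112.2  75.2] [ 98.9 125.6]
   85 22 [503.9 111.4  82.7] [ 97.9 124.1]
   95 3 [490.9  96.8  95.5] [96.4 97. ]
   105 5 [479.9  97.1 107.5] [95.3 98.6]
   115 4 [471.7  97.3 114.9] [ 92.7 100. ]
   125 11 [462.4  93.9 124.7] [88.3 98.8]
scene 357 [499.98860026  78.19263064  86.96882841] normal [ 0.71099547 -0.06845026  0.69985713] tilt 45.584457223515344 z max [116.42751102 126.42294106 128.51639521]
 tab:  114 [476.94985845  82.0100936  110.85840791] y [65.33796529 98.49917009] x [460.55858521 492.92837318] z 95.02206995421756 128.5163952126753
   65 71 [519.9  73.6  66. ] [ 32.2 123. ]
   75 90 [511.7  76.8  74.8] [ 32.5 122.2]
   85 69 [503.3  78.5  83.9] [ 34.8 122.4]
   95 33 [492.3  80.7  95.3] [63.5 97.5]
   105 33 [482.8  80.6 104.5] [65.3 98.4]
   115 34 [473.8  82.2 114.2] [66.7 98.3]
   125 27 [463.7  83.3 124.5] [66.3 98.6]
```

```bash
python3 - <<'E'
from h import *
g=np.array([474.5,81.6,112]);z=zt(-5.5,-15);t=g+13*z;a=t-90*z
print(t,a)
plan([(a,-5.5,-15),(t,-5.5,-15)])
E
```

```text
[471.15084258  81.92248718  99.44296426] [494.337317    79.68988363 186.37628862]
xyz [-0.308 -0.724  0.207] a [ 0.001 -0.25   0.005]
xyz [0.   0.   0.45] a [0. 0. 0.]
```

Emit:
send_rows([
  {"x": -0.1,"y": -0.25,"z": 0.0,"ax": 0,"ay": -0.08,"az": 0,"jaw": 0.3},
  {"x": -0.2,"y": -0.5,"z": 0.1,"ax": 0,"ay": -0.16,"az": 0,"jaw": 0.3},
  {"x": -0.308,"y": -0.724,"z": 0.207,"ax": 0,"ay": -0.25,"az": 0.005,"jaw": 0.3},
  {"x": -0.308,"y": -0.724,"z": 0.207,"ax": 0,"ay": -0.25,"az": 0.005,"jaw": 0.3},
  {"x": -0.308,"y": -0.724,"z": 0.207,"ax": 0,"ay": -0.25,"az": 0.005,"jaw": 0.3},
  {"x": -0.308,"y": -0.724,"z": 0.207,"ax": 0,"ay": -0.25,"az": 0.005,"jaw": 0.3},
  {"x": -0.308,"y": -0.724,"z": 0.207,"ax": 0,"ay": -0.25,"az": 0.005,"jaw": 0.3},
  {"x": -0.308,"y": -0.724,"z": 0.207,"ax": 0,"ay": -0.25,"az": 0.005,"jaw": 0.3},
  {"x": -0.308,"y": -0.724,"z": 0.207,"ax": 0,"ay": -0.25,"az": 0.005,"jaw": 0.3},
  {"x": -0.308,"y": -0.724,"z": 0.207,"ax": 0,"ay": -0.25,"az": 0.005,"jaw": 0.3},
])

```text
time: 20.4
tool_pos: [494.8, 78.2, 186.3]
tcp_rot: [3.14, 0.261, -0.098]
contact_force: [0.4, 0.2, -0.5]
grip_width: 60.0
finger_force: 0.0
```

```bash
python3 - <<'E'
from h import *
o=bot.get_obs();print(o['time'],o['tool_pos'],o['tcp_rot'],o['joint_positions'],o['grip_width'])
P=tip('scene',15,150,'5');print(len(P[P[:,2]>62]))
g=np.array([474.5,81.6,112]);z=zt(-5.5,-15);t=g+13*z
plan([(t,-5.5,-15)])
E
```

```text
20.4 [494.79644777  78.17029688 186.27862743] [ 3.13976246  0.26093876 -0.09832568] [-0.00990362  0.4864904   1.44293791  0.02106262  1.47230703  1.65416513] 59.97685205938828
403
xyz [-0.003 -0.008  0.45 ] a [ 0.001 -0.001 -0.002]
```

Emit:
send_rows([
  {"x": -0.003,"y": -0.008,"z": 0.1,"ax": 0,"ay": 0,"az": 0,"jaw": 0.3},
  {"x": -0.003,"y": -0.008,"z": 0.2,"ax": 0,"ay": 0,"az": 0,"jaw": 0.3},
  {"x": -0.003,"y": -0.008,"z": 0.3,"ax": 0,"ay": 0,"az": 0,"jaw": 0.3},
  {"x": -0.003,"y": -0.008,"z": 0.4,"ax": 0,"ay": 0,"az": 0,"jaw": 0.3},
  {"x": -0.003,"y": -0.008,"z": 0.45,"ax": 0,"ay": 0,"az": 0,"jaw": 0.3},
  {"x": -0.003,"y": -0.008,"z": 0.45,"ax": 0,"ay": 0,"az": 0,"jaw": 0},
  {"x": -0.003,"y": -0.008,"z": 0.45,"ax": 0,"ay": 0,"az": 0,"jaw": -0.1},
  {"x": -0.003,"y": -0.008,"z": 0.45,"ax": 0,"ay": 0,"az": 0,"jaw": -0.5},
  {"x": -0.003,"y": -0.008,"z": 0.45,"ax": 0,"ay": 0,"az": 0,"jaw": -0.5},
  {"x": -0.003,"y": -0.008,"z": 0.45,"ax": 0,"ay": 0,"az": 0,"jaw": -0.5},
])

```text
time: 21.7
tool_pos: [471.5, 82.1, 99.7]
tcp_rot: [3.14, 0.26, -0.098]
contact_force: [0.8, 0.0, 1.9]
grip_width: 35.0
finger_force: 30.0
```

```bash
python3 - <<'E'
from h import *
o=bot.get_obs();print(o['time'],o['tool_pos'],o['tcp_rot'],o['grip_width'],o['finger_force'],o['contact_force'])
p,R=cur()
# lift to z+90 with same tilt, then jig above
ng=np.array([2-95.,0,0]);
def tgt(dx,dz,tau,dy=0): 
    return jig(2-95+dx,dy,26.25+dz)+13*zt(10,tau)
plan([(p+[-10,0,60],-5.5,-15),((440,0,200),5,10),(tgt(0,80,30),10,30),(tgt(0,10,30),10,30),(tgt(0,0,30),10,30)])
E
```

```text
21.7 [471.48853571  82.09901508  99.73515163] [ 3.13988039  0.26026658 -0.09810916] 35.04511550510496 29.96229350566864 [0.81952696 0.02658543 1.8626338 ]
xyz [-0.125  0.005 -0.277] a [ 0.001 -0.001 -0.002]
xyz [-0.117  0.419 -0.177] a [-0.008  0.415 -0.176]
xyz [-0.087  1.027  0.518] a [ 0.029  0.333 -0.079]
xyz [-0.175  0.     0.303] a [0. 0. 0.]
xyz [-0.025  0.     0.043] a [0. 0. 0.]
```

Emit:
send_rows([
  {"x": -0.03,"y": 0,"z": -0.07,"ax": 0,"ay": 0,"az": 0,"jaw": -0.5},
  {"x": -0.06,"y": 0,"z": -0.14,"ax": 0,"ay": 0,"az": 0,"jaw": -0.5},
  {"x": -0.09,"y": 0,"z": -0.21,"ax": 0,"ay": 0,"az": 0,"jaw": -0.5},
  {"x": -0.125,"y": 0,"z": -0.28,"ax": 0,"ay": 0,"az": 0,"jaw": -0.5},
  {"x": -0.16,"y": 0.05,"z": -0.36,"ax": 0,"ay": 0.08,"az": -0.03,"jaw": -0.5},
  {"x": -0.2,"y": 0.15,"z": -0.42,"ax": 0,"ay": 0.16,"az": -0.06,"jaw": -0.5},
  {"x": -0.23,"y": 0.25,"z": -0.46,"ax": 0,"ay": 0.24,"az": -0.1,"jaw": -0.5},
  {"x": -0.24,"y": 0.36,"z": -0.46,"ax": 0,"ay": 0.32,"az": -0.14,"jaw": -0.5},
  {"x": -0.24,"y": 0.45,"z": -0.46,"ax": -0.01,"ay": 0.41,"az": -0.18,"jaw": -0.5},
  {"x": -0.24,"y": 0.45,"z": -0.46,"ax": -0.01,"ay": 0.41,"az": -0.18,"jaw": -0.5},
])

```text
time: 22.95
tool_pos: [438.5, -5.6, 201.6]
tcp_rot: [3.138, -0.169, 0.088]
contact_force: [-0.7, -0.4, -0.2]
grip_width: 34.5
finger_force: 30.0
```

```bash
python3 - <<'E'
from h import *
o=bot.get_obs();print(o['time'],o['tool_pos'],o['tcp_rot'],o['grip_width'],o['finger_force'],o['contact_force'],o['joint_positions'])
p,d=cap('scene','s6.png')
def tgt(dx,dz,tau,dy=0): 
    return jig(2-95+dx,dy,26.25+dz)+13*zt(10,tau)
plan([(tgt(0,80,30),10,30),(tgt(0,10,30),10,30),(tgt(0,0,30),10,30)])
# refine jig from top view with blue floor + fences
p,d=cap('top');np.savez('pics/top6.npz',p=p,d=d)
cv2.imwrite('pics/t6.png',cv2.resize(p[110:230,310:420],None,fx=5,fy=5,interpolation=cv2.INTER_CUBIC)[:,:,::-1])
E
```

```text
22.95 [438.52270124  -5.59005715 201.5501598 ] [ 3.13806262 -0.16891367  0.08797314] 34.50854910003044 29.969196617603302 [-0.65422079 -0.40804073 -0.24150888] [-0.22343023  0.11562764  1.91651036  0.05929976  0.94828675  1.22899962]
xyz [-0.081  1.     0.53 ] a [ 0.031  0.339 -0.078]
xyz [-0.175  0.     0.303] a [0. 0. 0.]
xyz [-0.025  0.     0.043] a [0. 0. 0.]
```

View pics/t6.png

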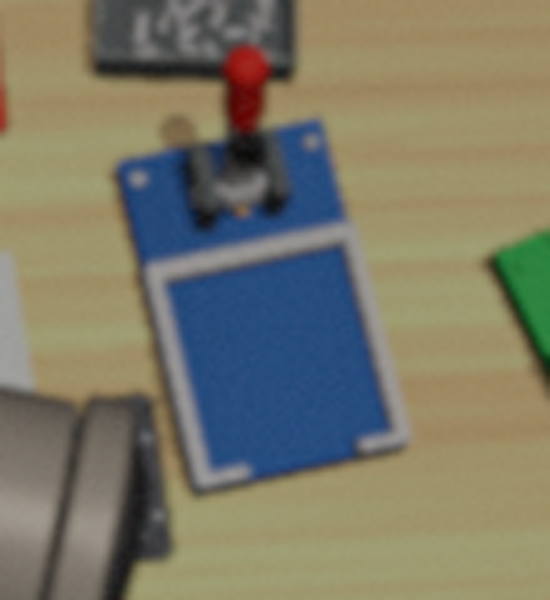

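View pics/s6.png

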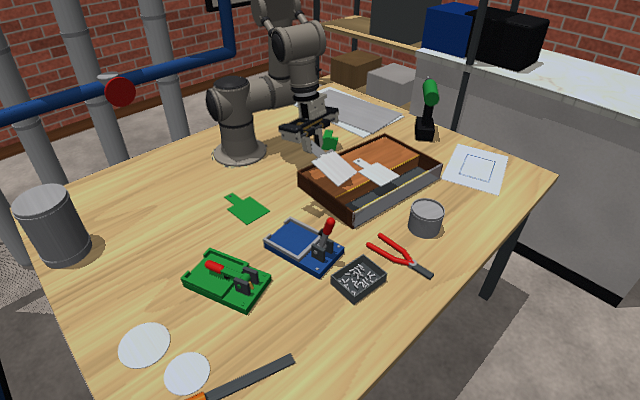

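The crop shows the open nest clearly, with the fences' outer corners at about (145,262), (355,222), (408,443) and (197,490). The scene view shows the blade held by its tab above the stand at (335,165).

```bash
python3 - <<'E'
from h import *
z=np.load('pics/top6.npz');p,d=z['p'],z['d'];hsv=cv2.cvtColor(p,cv2.COLOR_RGB2HSV)
print('corner est',plane('top',(np.array([[145,262],[355,222],[408,443],[197,490]])+.5)/5-.5+[310,110],37)[:,:2].round(1).tolist())
roi=np.zeros(d.shape,bool);roi[130:212,330:395]=1
b=((hsv[...,0]>100)&(hsv[...,0]<130)&(hsv[...,1]>110)&roi).astype(np.uint8)
# fence pixels: bright grey near blue
w=((hsv[...,1]<75)&(hsv[...,2]>120)&roi)
n,l,s,c=cv2.connectedComponentsWithStats(w.astype(np.uint8),connectivity=8)
print(s[:, :].tolist()[:8])
i=1+s[1:,4].argmax();v,u=np.nonzero(l==i);P=depthpts('top',np.c_[u,v],d[v,u]);print('z',np.median(P[:,2]))
Q=plane('top',np.c_[u,v],37)[:,:2].astype(np.float32);print('fence',cv2.minAreaRect(Q))
# floor component below fence
n,l,s,c=cv2.connectedComponentsWithStats(cv2.erode(b,np.ones((1,1))),connectivity=4)
print(s.tolist())
z=np.load('pics/scene4.npz');p,d=z['p'],z['d'];hsv=cv2.cvtColor(p,cv2.COLOR_RGB2HSV)
roi=np.zeros(d.shape,bool);roi[210:275,262:320]=1
w=((hsv[...,1]<85)&(hsv[...,2]>100)&roi);v,u=np.nonzero(w);P=depthpts('scene',np.c_[u,v],d[v,u]);k=abs(P[:,2]-37)<3
Q=plane('scene',np.c_[u,v],37)[k][:,:2].astype(np.float32);print('scene fence',k.sum(),cv2.minAreaRect(Q))
E
```

```text
corner est [[603.4, -117.2], [621.6, -239.0], [491.0, -258.6], [469.8, -138.5]]
[[0, 0, 640, 400, 255261], [339, 133, 56, 74, 617], [331, 137, 3, 2, 4], [335, 136, 2, 2, 2], [351, 136, 4, 2, 5], [332, 139, 11, 5, 15], [336, 144, 3, 3, 8], [330, 146, 2, 3, 4]]
z 35.475068721830134
fence ((583.2725219726562, -199.72238159179688), (200.6840362548828, 157.799560546875), 9.089988708496094)
[[0, 0, 640, 400, 254065], [334, 135, 44, 27, 508], [352, 139, 3, 4, 10], [344, 160, 43, 46, 1417]]
scene fence 282 ((547.2015991210938, -188.9786376953125), (132.88865661621094, 125.44810485839844), 10.121593475341797)
```

```bash
sed -i 's/^J0=.*/J0=np.array([544.8,-188.9,0]);JY=9.5/' h.py; cat >> h.py <<'E'
def tgt(dx,dz,tau,dy=0,yaw=None,gx=-95,off=13):
    yaw=JY if yaw is None else yaw
    return (jig(2+gx+dx,dy,26.25+dz)+off*zt(yaw,tau),yaw,tau)
E
python3 - <<'E'
from h import *
plan([tgt(0,75,30),tgt(0,10,30)])
E
```

```text
xyz [-0.085  0.994  0.554] a [ 0.028  0.339 -0.069]
xyz [-0.162  0.     0.281] a [0. 0. 0.]
```

Emit:
send_rows([
  {"x": 0,"y": 0.15,"z": 0,"ax": 0,"ay": 0.06,"az": -0.01,"jaw": -0.5},
  {"x": 0,"y": 0.35,"z": 0,"ax": 0.01,"ay": 0.12,"az": -0.02,"jaw": -0.5},
  {"x": -0.02,"y": 0.55,"z": 0.1,"ax": 0.015,"ay": 0.2,"az": -0.04,"jaw": -0.5},
  {"x": -0.04,"y": 0.75,"z": 0.25,"ax": 0.02,"ay": 0.28,"az": -0.05,"jaw": -0.5},
  {"x": -0.06,"y": 0.9,"z": 0.4,"ax": 0.028,"ay": 0.34,"az": -0.07,"jaw": -0.5},
  {"x": -0.08,"y": 0.99,"z": 0.5,"ax": 0.028,"ay": 0.34,"az": -0.07,"jaw": -0.5},
  {"x": -0.085,"y": 0.994,"z": 0.554,"ax": 0.028,"ay": 0.34,"az": -0.07,"jaw": -0.5},
  {"x": -0.085,"y": 0.994,"z": 0.554,"ax": 0.028,"ay": 0.34,"az": -0.07,"jaw": -0.5},
  {"x": -0.085,"y": 0.994,"z": 0.554,"ax": 0.028,"ay": 0.34,"az": -0.07,"jaw": -0.5},
  {"x": -0.085,"y": 0.994,"z": 0.554,"ax": 0.028,"ay": 0.34,"az": -0.07,"jaw": -0.5},
])

```text
time: 24.3
tool_pos: [460.3, -203.0, 90.3]
tcp_rot: [3.139, -0.526, 0.171]
contact_force: [-0.1, -0.3, -1.4]
grip_width: 34.8
finger_force: 30.0
```

```bash
cat >> h.py <<'E'
def inhand(tag,zlo=55):
    a=np.radians(JY);ax=np.array([np.cos(a),np.sin(a)]);N=jig(2,0,0)[:2]
    for n in('top','scene'):
        p,d=cap(n);np.savez(f'pics/{n}{tag}.npz',p=p,d=d);hsv=cv2.cvtColor(p,cv2.COLOR_RGB2HSV)
        w=((hsv[...,1]<60)&(hsv[...,2]>100)&(d>0));v,u=np.nonzero(w);P=depthpts(n,np.c_[u,v],d[v,u])
        x=(P[:,:2]-N)@ax;y=(P[:,:2]-N)@[-ax[1],ax[0]]
        k=(abs(x)<75)&(abs(y)<65)&(P[:,2]>zlo)&(P[:,2]<170);Q=np.c_[x,y,P[:,2]][k]
        if len(Q)<30: print(n,len(Q));continue
        F,c,nm=fitplane(Q);print(n,len(F),'ctr',c.round(1),'n',nm.round(3),'x',np.percentile(F[:,0],[1,99]).round(1),'y',np.percentile(F[:,1],[1,99]).round(1),'rect',cv2.minAreaRect(F[:,:2].astype(np.float32)))
E
python3 - <<'E'
from h import *
o=bot.get_obs();print(o['time'],o['tool_pos'],o['tcp_rot'],o['grip_width'],o['finger_force'],o['joint_positions'])
inhand('7')
p=np.load('pics/scene7.npz')['p'];cv2.imwrite('pics/s7.png',cv2.resize(p[150:310,200:400],None,fx=3,fy=3)[:,:,::-1])
plan([tgt(0,75,30),tgt(0,10,30)])
E
```

```text
24.3 [ 460.34163409 -203.01759562   90.28525887] [ 3.13932456 -0.52608404  0.17072686] 34.83511013325058 29.969813525676727 [-0.85088237  0.36356269  2.12971064  0.94034621  0.55715596 -0.24387694]
top 1320 ctr [-7.4  0.4 97.2] n [0.036 0.005 0.999] x [-71.9  51. ] y [-46.9  47.2] rect ((-11.042896270751953, 0.10384750366210938), (127.87430572509766, 96.39299774169922), 0.5378672480583191)
scene 1007 ctr [-3.5 -1.5 98.3] n [0.035 0.005 0.999] x [-72.1  52.7] y [-47.4  48.5] rect ((-10.4720458984375, 0.5296363830566406), (129.30503845214844, 100.37678527832031), 1.2383626699447632)
xyz [-0.003 -0.    -0.001] a [ 0.    -0.002  0.004]
xyz [-0.162  0.     0.281] a [0. 0. 0.]
```

View pics/s7.png

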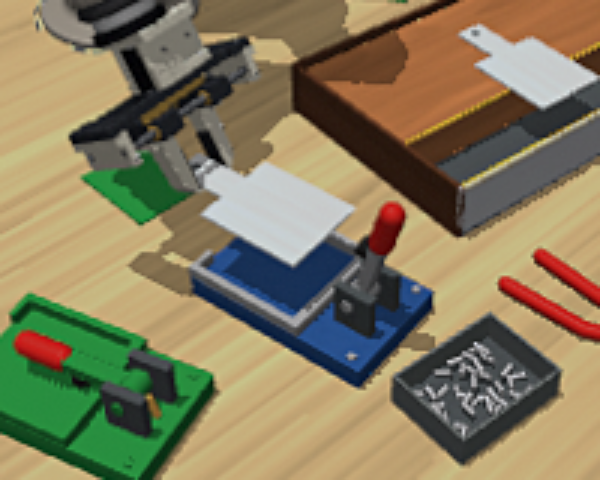

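The scene crop shows the blade held level over the nest, nose to the lever, about 1.5 mm short. I'll lower it.

Emit:
send_rows([
  {"x": -0.025,"y": 0,"z": 0.055,"ax": 0,"ay": 0,"az": 0,"jaw": -0.5},
  {"x": -0.055,"y": 0,"z": 0.11,"ax": 0,"ay": 0,"az": 0,"jaw": -0.5},
  {"x": -0.087,"y": 0,"z": 0.165,"ax": 0,"ay": 0,"az": 0,"jaw": -0.5},
  {"x": -0.115,"y": 0,"z": 0.21,"ax": 0,"ay": 0,"az": 0,"jaw": -0.5},
  {"x": -0.13,"y": 0,"z": 0.24,"ax": 0,"ay": 0,"az": 0,"jaw": -0.5},
  {"x": -0.145,"y": 0,"z": 0.265,"ax": 0,"ay": 0,"az": 0,"jaw": -0.5},
  {"x": -0.16,"y": 0,"z": 0.29,"ax": 0,"ay": 0,"az": 0,"jaw": -0.5},
  {"x": -0.17,"y": 0,"z": 0.308,"ax": 0,"ay": 0,"az": 0,"jaw": -0.5},
  {"x": -0.18,"y": 0,"z": 0.323,"ax": 0,"ay": 0,"az": 0,"jaw": -0.5},
  {"x": -0.18,"y": 0,"z": 0.323,"ax": 0,"ay": 0,"az": 0,"jaw": -0.5},
])

```text
time: 25.65
tool_pos: [461.3, -203.2, 16.0]
tcp_rot: [3.14, -0.527, 0.169]
contact_force: [-1.1, 0.5, 6.3]
grip_width: 35.1
finger_force: 30.0
```

```bash
python3 - <<'E'
from h import *
o=bot.get_obs();print(o['time'],o['tool_pos'],o['grip_width'],o['finger_force'],o['contact_force'],o['moment'])
inhand('8',24)
E
```

```text
25.65 [ 461.28522137 -203.24580985   16.02795596] 35.09022364400293 29.98292773962021 [-1.13622968  0.49901244  6.33399874] [0.15348253 0.09010256 0.15217209]
top 1431 ctr [ 2.7 -4.2 29.9] n [-0.049  0.012  0.999] x [-71.1  64.8] y [-60.3  56.1] rect ((-3.3550643920898438, -1.5376739501953125), (143.25399780273438, 124.86187744140625), 0.5281011462211609)
scene 980 ctr [ 1.9 -3.7 30.9] n [-0.056  0.011  0.998] x [-70.8  66.4] y [-58.8  48.2] rect ((-3.7962265014648438, -4.998725891113281), (141.8620147705078, 117.26366424560547), 1.4105442762374878)
```

Emit:
send_rows([
  {"x": 0,"y": 0,"z": 0,"ax": 0,"ay": 0,"az": 0,"jaw": 0},
  {"x": 0,"y": 0,"z": 0,"ax": 0,"ay": 0,"az": 0,"jaw": 0.3},
  {"x": 0,"y": 0,"z": 0,"ax": 0,"ay": 0,"az": 0,"jaw": 0.3},
  {"x": 0,"y": 0,"z": 0,"ax": 0,"ay": 0,"az": 0,"jaw": 0.3},
  {"x": 0,"y": 0,"z": -0.1,"ax": 0,"ay": 0,"az": 0,"jaw": 0.3},
  {"x": 0,"y": 0,"z": -0.25,"ax": 0,"ay": 0,"az": 0,"jaw": 0.3},
  {"x": 0,"y": 0,"z": -0.5,"ax": 0,"ay": 0,"az": 0,"jaw": 0.3},
  {"x": 0,"y": 0,"z": -0.75,"ax": 0,"ay": 0,"az": 0,"jaw": 0.3},
  {"x": 0,"y": 0,"z": -0.75,"ax": 0,"ay": 0,"az": 0,"jaw": 0.3},
  {"x": 0,"y": 0,"z": -0.75,"ax": 0,"ay": 0,"az": 0,"jaw": 0.3},
])

```text
time: 27.0
tool_pos: [386.7, -215.6, 145.1]
tcp_rot: [3.14, -0.525, 0.168]
contact_force: [-0.4, -0.9, -0.0]
grip_width: 59.5
finger_force: 0.0
```

```bash
cat >> h.py <<'E'
def nested(tag):
    a=np.radians(JY);ax=np.array([np.cos(a),np.sin(a)]);N=jig(2,0,0)[:2];st={}
    for n in('top','scene'):
        p,d=cap(n);np.savez(f'pics/{n}{tag}.npz',p=p,d=d);hsv=cv2.cvtColor(p,cv2.COLOR_RGB2HSV)
        w=((hsv[...,1]<60)&(hsv[...,2]>100)&(d>0));v,u=np.nonzero(w);P=depthpts(n,np.c_[u,v],d[v,u])
        x=(P[:,:2]-N)@ax;y=(P[:,:2]-N)@[-ax[1],ax[0]];Q=np.c_[x,y,P[:,2]]
        k=(abs(x)<42)&(abs(y)<40)&(P[:,2]<60);F=Q[k];A=np.c_[F[:,:2],np.ones(len(F))];co=np.linalg.lstsq(A,F[:,2],rcond=None)[0]
        T=Q[(x<-68)&(x>-125)&(abs(y)<30)&(P[:,2]>12)&(P[:,2]<60)]
        print(n,len(F),'slope',co.round(3),'| tab',len(T),T.mean(0).round(1) if len(T) else '', 'xmin',T[:,0].min() if len(T) else '','y',np.percentile(T[:,1],[2,98]) if len(T) else '')
        if len(T)>20: print('  tab dir',np.degrees(np.polyfit(T[:,0],T[:,1],1)[0]))
        # blades on stand
        k=(P[:,0]>390)&(P[:,0]<620)&(P[:,1]>10)&(P[:,1]<420)&(P[:,2]>50)&(P[:,2]<60);B=P[k][:,:2].astype(np.float32)
        if len(B)>50: print('  stand',len(B),cv2.minAreaRect(B))
E
python3 - <<'E'
from h import *
o=bot.get_obs();print(o['time'],o['tool_pos'],o['grip_width'],o['contact_force'])
nested('9')
p=np.load('pics/scene9.npz')['p'];cv2.imwrite('pics/s9.png',cv2.resize(p[150:310,200:460],None,fx=3,fy=3)[:,:,::-1])
E
```

```text
27.0 [ 386.71390523 -215.59953736  145.14238454] 59.474920508074085 [-0.44327364 -0.89337422 -0.03696106]
top 800 slope [ 3.0000e-03 -1.0000e-03  2.7132e+01] | tab 223 [-92.5  -1.8  27. ] xmin -116.82631068519015 y [-19.55335217  15.83733104]
  tab dir 1.3500769835130746
  stand 1633 ((565.6705932617188, 174.97230529785156), (157.87728881835938, 304.12335205078125), 44.990482330322266)
scene 554 slope [3.0000e-03 1.0000e-03 2.8287e+01] | tab 133 [-91.1  -2.2  28.1] xmin -115.94649377054472 y [-19.66334129  16.56408061]
  tab dir -0.07953471457927173
  stand 566 ((503.07080078125, 220.20416259765625), (100.27327728271484, 172.67408752441406), 85.21173858642578)
```

View pics/s9.png

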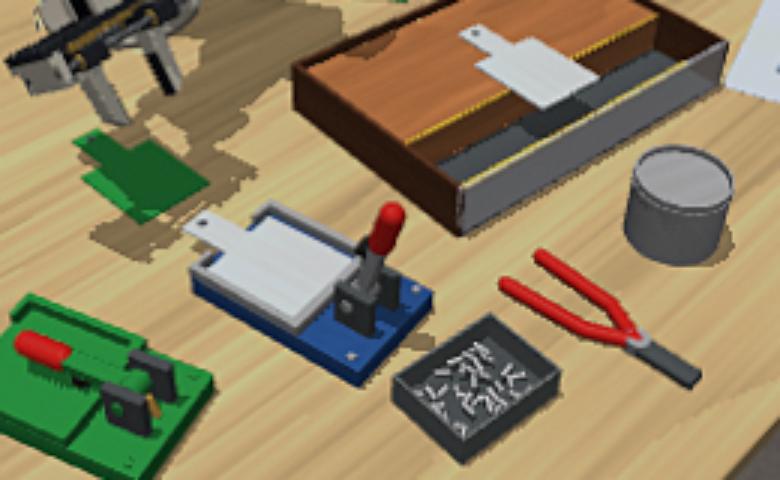

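The blade lies flat in the nest, nose at the lever end and tab out. The second blade on the stand hasn't moved. I'll press that one next.

```bash
python3 - <<'E'
from h import *
plan([((420,-80,220),0,15),((500,70,180),-5.3,0),((569,214.4,90),-5.3,0)])
E
```

```text
xyz [ 0.429 -0.638 -0.188] a [-0.063 -0.25   0.149]
xyz [ 0.335 -0.75   0.297] a [-0.012 -0.25   0.088]
xyz [ 0.277 -0.751  0.45 ] a [0. 0. 0.]
```

Emit:
send_rows([
  {"x": 0.1,"y": -0.15,"z": -0.05,"ax": -0.01,"ay": -0.05,"az": 0.03,"jaw": -0.5},
  {"x": 0.2,"y": -0.3,"z": -0.1,"ax": -0.03,"ay": -0.12,"az": 0.07,"jaw": -1},
  {"x": 0.32,"y": -0.47,"z": -0.15,"ax": -0.05,"ay": -0.2,"az": 0.12,"jaw": -1},
  {"x": 0.43,"y": -0.64,"z": -0.19,"ax": -0.06,"ay": -0.25,"az": 0.15,"jaw": -1},
  {"x": 0.43,"y": -0.64,"z": -0.19,"ax": -0.06,"ay": -0.25,"az": 0.15,"jaw": -1},
  {"x": 0.43,"y": -0.64,"z": -0.19,"ax": -0.06,"ay": -0.25,"az": 0.15,"jaw": -1},
  {"x": 0.43,"y": -0.64,"z": -0.19,"ax": -0.06,"ay": -0.25,"az": 0.15,"jaw": -1},
  {"x": 0.43,"y": -0.64,"z": -0.19,"ax": -0.06,"ay": -0.25,"az": 0.15,"jaw": -1},
  {"x": 0.43,"y": -0.64,"z": -0.19,"ax": -0.06,"ay": -0.25,"az": 0.15,"jaw": -1},
  {"x": 0.43,"y": -0.64,"z": -0.19,"ax": -0.06,"ay": -0.25,"az": 0.15,"jaw": -1},
])

```text
time: 28.35
tool_pos: [419.7, -80.6, 221.0]
tcp_rot: [-3.14, -0.262, -0.002]
contact_force: [0.1, -0.2, 0.4]
grip_width: 0.8
finger_force: 0.0
```

Emit:
send_rows([
  {"x": 0.1,"y": -0.2,"z": 0.05,"ax": 0,"ay": -0.08,"az": 0.03,"jaw": -1},
  {"x": 0.2,"y": -0.45,"z": 0.15,"ax": -0.01,"ay": -0.16,"az": 0.06,"jaw": -1},
  {"x": 0.335,"y": -0.75,"z": 0.3,"ax": -0.01,"ay": -0.25,"az": 0.09,"jaw": -1},
  {"x": 0.335,"y": -0.75,"z": 0.3,"ax": -0.01,"ay": -0.25,"az": 0.09,"jaw": -1},
  {"x": 0.335,"y": -0.75,"z": 0.3,"ax": -0.01,"ay": -0.25,"az": 0.09,"jaw": -1},
  {"x": 0.335,"y": -0.75,"z": 0.3,"ax": -0.01,"ay": -0.25,"az": 0.09,"jaw": -1},
  {"x": 0.335,"y": -0.75,"z": 0.3,"ax": -0.01,"ay": -0.25,"az": 0.09,"jaw": -1},
  {"x": 0.335,"y": -0.75,"z": 0.3,"ax": -0.01,"ay": -0.25,"az": 0.09,"jaw": -1},
  {"x": 0.335,"y": -0.75,"z": 0.3,"ax": -0.01,"ay": -0.25,"az": 0.09,"jaw": -1},
  {"x": 0.335,"y": -0.75,"z": 0.3,"ax": -0.01,"ay": -0.25,"az": 0.09,"jaw": -1},
])

```text
time: 29.6
tool_pos: [500.2, 69.7, 181.0]
tcp_rot: [-3.138, -0.001, -0.095]
contact_force: [-0.2, 0.2, 0.1]
grip_width: 0.0
finger_force: 0.0
```

```bash
python3 - <<'E'
from h import *
o=bot.get_obs();print(o['time'],o['tool_pos'],o['grip_width'],o['joint_positions'])
for n in('top','scene'):
    p,d=cap(n);hsv=cv2.cvtColor(p,cv2.COLOR_RGB2HSV)
    w=((hsv[...,1]<60)&(hsv[...,2]>100)&(d>0));v,u=np.nonzero(w);P=depthpts(n,np.c_[u,v],d[v,u])
    k=(P[:,0]>390)&(P[:,0]<600)&(P[:,1]>10)&(P[:,1]<420)&(P[:,2]>50)&(P[:,2]<60);B=P[k][:,:2].astype(np.float32)
    print(n,len(B),cv2.minAreaRect(B))
plan([((569,214.4,90),-5.3,0),((569,214.4,62),-5.3,0)])
E
```

```text
29.6 [500.18933583  69.73848259 180.99703229] 0.03054393429114706 [-0.01540089  0.34792206  1.65036699  0.00357128  1.14233459  1.64907705]
top 178 ((534.0761108398438, 230.36459350585938), (122.68833923339844, 54.22456741333008), 49.88322448730469)
scene 557 ((504.885009765625, 221.6874542236328), (102.99004364013672, 170.40663146972656), 85.08683013916016)
xyz [ 0.274 -0.751  0.457] a [-0.003 -0.    -0.002]
xyz [0.   0.   0.14] a [0. 0. 0.]
```

Emit:
send_rows([
  {"x": 0.1,"y": -0.25,"z": 0.1,"ax": 0,"ay": 0,"az": 0,"jaw": -1},
  {"x": 0.2,"y": -0.5,"z": 0.2,"ax": 0,"ay": 0,"az": 0,"jaw": -1},
  {"x": 0.275,"y": -0.75,"z": 0.35,"ax": 0,"ay": 0,"az": 0,"jaw": -1},
  {"x": 0.275,"y": -0.75,"z": 0.46,"ax": 0,"ay": 0,"az": 0,"jaw": -1},
  {"x": 0.275,"y": -0.75,"z": 0.53,"ax": 0,"ay": 0,"az": 0,"jaw": -1},
  {"x": 0.275,"y": -0.75,"z": 0.58,"ax": 0,"ay": 0,"az": 0,"jaw": -1},
  {"x": 0.275,"y": -0.75,"z": 0.6,"ax": 0,"ay": 0,"az": 0,"jaw": -1},
  {"x": 0.275,"y": -0.75,"z": 0.6,"ax": 0,"ay": 0,"az": 0,"jaw": -1},
  {"x": 0.275,"y": -0.75,"z": 0.6,"ax": 0,"ay": 0,"az": 0,"jaw": -1},
  {"x": 0.275,"y": -0.75,"z": 0.6,"ax": 0,"ay": 0,"az": 0,"jaw": -1},
])

```text
time: 30.95
tool_pos: [569.6, 214.4, 62.0]
tcp_rot: [-3.138, -0.001, -0.095]
contact_force: [-0.5, -0.5, -0.4]
grip_width: 0.3
finger_force: 0.0
```

```bash
python3 - <<'E'
from h import *
o=bot.get_obs();print(o['time'],o['tool_pos'],o['contact_force'])
p,d=cap('scene');hsv=cv2.cvtColor(p,cv2.COLOR_RGB2HSV)
w=((hsv[...,1]<60)&(hsv[...,2]>100)&(d>0));v,u=np.nonzero(w);P=depthpts('scene',np.c_[u,v],d[v,u])
k=(P[:,0]>390)&(P[:,0]<600)&(P[:,1]>130)&(P[:,1]<420)&(P[:,2]>50)&(P[:,2]<60);B=P[k];print(len(B),B.min(0),B.max(0))
plan([((569,214.4,28),-5.3,0)])
E
```

```text
30.95 [569.6026975  214.36180941  61.97779973] [-0.53586008 -0.45597748 -0.41538056]
327 [418.18004419 165.64871498  53.12412844] [590.58145047 264.337311    59.99300083]
xyz [-0.003  0.001  0.169] a [-0.003 -0.001 -0.002]
```

Blade in place; press, then withdraw and measure.

Emit:
send_rows([
  {"x": -0.003,"y": 0,"z": 0.03,"ax": 0,"ay": 0,"az": 0,"jaw": -1},
  {"x": -0.003,"y": 0,"z": 0.055,"ax": 0,"ay": 0,"az": 0,"jaw": -1},
  {"x": -0.003,"y": 0,"z": 0.08,"ax": 0,"ay": 0,"az": 0,"jaw": -1},
  {"x": -0.003,"y": 0,"z": 0.105,"ax": 0,"ay": 0,"az": 0,"jaw": -1},
  {"x": -0.003,"y": 0,"z": 0.13,"ax": 0,"ay": 0,"az": 0,"jaw": -1},
  {"x": -0.003,"y": 0,"z": 0.155,"ax": 0,"ay": 0,"az": 0,"jaw": -1},
  {"x": -0.003,"y": 0,"z": 0.17,"ax": 0,"ay": 0,"az": 0,"jaw": -1},
  {"x": -0.003,"y": 0,"z": 0.17,"ax": 0,"ay": 0,"az": 0,"jaw": -1},
  {"x": -0.003,"y": 0,"z": 0.17,"ax": 0,"ay": 0,"az": 0,"jaw": -1},
  {"x": -0.003,"y": 0,"z": 0.17,"ax": 0,"ay": 0,"az": 0,"jaw": -1},
])

```text
time: 32.25
tool_pos: [572.0, 214.8, 29.4]
tcp_rot: [-3.136, -0.008, -0.095]
contact_force: [5.3, 0.1, 7.3]
grip_width: 0.3
finger_force: 4.6
```

Emit:
send_rows([
  {"x": 0,"y": 0,"z": -0.03,"ax": 0,"ay": 0,"az": 0,"jaw": -1},
  {"x": 0,"y": 0,"z": -0.1,"ax": 0,"ay": 0,"az": 0,"jaw": -1},
  {"x": 0,"y": 0,"z": -0.25,"ax": 0,"ay": 0,"az": 0,"jaw": -1},
  {"x": 0,"y": 0,"z": -0.5,"ax": 0,"ay": 0,"az": 0,"jaw": -1},
  {"x": 0,"y": 0,"z": -0.8,"ax": 0,"ay": 0,"az": 0,"jaw": -0.5},
  {"x": 0,"y": 0.2,"z": -1,"ax": 0,"ay": 0,"az": 0,"jaw": 0.2},
  {"x": 0,"y": 0.5,"z": -1,"ax": 0,"ay": 0,"az": 0,"jaw": 0.3},
  {"x": 0,"y": 0.8,"z": -1,"ax": 0,"ay": 0,"az": 0,"jaw": 0.3},
  {"x": 0,"y": 1,"z": -1,"ax": 0,"ay": 0,"az": 0,"jaw": 0.3},
  {"x": 0,"y": 1,"z": -1,"ax": 0,"ay": 0,"az": 0,"jaw": 0.3},
])

```text
time: 33.5
tool_pos: [548.8, 12.5, 227.1]
tcp_rot: [-3.139, 0.0, -0.099]
contact_force: [0.3, 0.5, 0.0]
grip_width: 55.7
finger_force: 0.0
```

```bash
python3 - <<'E'
from h import *
o=bot.get_obs();print(o['time'],o['tool_pos'],o['grip_width'])
for n in('top','scene'):
    P=tip(n,130,320,'10');P=P[P[:,2]>62];print(len(P))
    if len(P)<30: continue
    P,c,nm=fitplane(P)
    print(n,len(P),c,'normal',nm,'tilt',np.degrees(np.arccos(nm[2])),'yaw',np.degrees(np.arctan2(nm[1],nm[0])),'z max',np.percentile(P[:,2],[90,98,100]))
    for z in range(65,126,10):
        q=P[abs(P[:,2]-z)<5]; 
        if len(q):print('  ',z,len(q),q.mean(0).round(1),np.percentile(q[:,1],[2,98]).round(1))
E
```

```text
33.5 [548.83627984  12.45127352 227.07080074] 55.71865045658827
319
top 319 [505.31375047 227.56159137  92.93725236] normal [ 0.71562486 -0.06448573  0.69550172] tilt 45.93278852595064 yaw -5.149077907782723 z max [121.54112268 127.4289537  129.93846115]
   65 42 [532.3 234.7  65.6] [209.5 262.5]
   75 60 [523.8 237.8  75. ] [208.4 264.5]
   85 58 [514.1 230.3  84.3] [204.6 262.6]
   95 37 [502.6 220.8  94.9] [203.  237.4]
   105 41 [493.3 220.  104.7] [203.1 237.2]
   115 39 [483.7 221.3 114.7] [203.5 238.9]
   125 42 [474.1 221.2 124.5] [205.3 238.3]
336
scene 300 [513.26009161 217.99837988  86.4673035 ] normal [ 0.70957003 -0.06326948  0.70178868] tilt 45.42931351964081 yaw -5.095357157994715 z max [116.04387526 125.4541485  129.21684874]
   65 63 [533.1 217.8  66. ] [173.9 262.4]
   75 78 [524.2 214.1  75.2] [170.2 261.1]
   85 52 [516.1 220.   83.8] [176.  264.4]
   95 35 [504.8 221.   95.4] [203.7 236.4]
   105 26 [494.4 217.9 105.5] [202.3 235.1]
   115 26 [485.2 219.1 115. ] [204.8 237.8]
   125 20 [476.5 222.3 124.4] [204.2 237.1]
```

```bash
python3 - <<'E'
from h import *
g=np.array([486,220.8,112]);z=zt(-5.3,-15);t=g+13*z;a=t-90*z
plan([(a,-5.3,-15),(t,-5.3,-15)])
E
```

```text
xyz [-0.314 -0.993  0.207] a [-0.004 -0.25  -0.003]
xyz [-0.   -0.    0.45] a [0. 0. 0.]
```

Emit:
send_rows([
  {"x": -0.1,"y": -0.25,"z": 0.0,"ax": 0,"ay": -0.08,"az": 0,"jaw": 0.3},
  {"x": -0.2,"y": -0.5,"z": 0.1,"ax": 0,"ay": -0.16,"az": 0,"jaw": 0.3},
  {"x": -0.314,"y": -0.75,"z": 0.2,"ax": 0,"ay": -0.25,"az": 0,"jaw": 0.3},
  {"x": -0.314,"y": -0.993,"z": 0.207,"ax": 0,"ay": -0.25,"az": 0,"jaw": 0.3},
  {"x": -0.314,"y": -0.993,"z": 0.207,"ax": 0,"ay": -0.25,"az": 0,"jaw": 0.3},
  {"x": -0.314,"y": -0.993,"z": 0.207,"ax": 0,"ay": -0.25,"az": 0,"jaw": 0.3},
  {"x": -0.314,"y": -0.993,"z": 0.207,"ax": 0,"ay": -0.25,"az": 0,"jaw": 0.3},
  {"x": -0.314,"y": -0.993,"z": 0.207,"ax": 0,"ay": -0.25,"az": 0,"jaw": 0.3},
  {"x": -0.314,"y": -0.993,"z": 0.207,"ax": 0,"ay": -0.25,"az": 0,"jaw": 0.3},
  {"x": -0.314,"y": -0.993,"z": 0.207,"ax": 0,"ay": -0.25,"az": 0,"jaw": 0.3},
])

```text
time: 34.85
tool_pos: [506.1, 218.2, 186.0]
tcp_rot: [-3.138, 0.261, -0.095]
contact_force: [1.0, -0.2, -0.6]
grip_width: 59.7
finger_force: 0.0
```

```bash
python3 - <<'E'
from h import *
g=np.array([486,220.8,112]);z=zt(-5.3,-15);t=g+13*z
plan([(t,-5.3,-15)])
P=tip('scene',130,320,'11');P=P[P[:,2]>100];print(len(P),P.mean(0))
E
```

```text
xyz [-0.002 -0.002  0.449] a [-0.004 -0.001 -0.002]
89 [486.49802615 220.55798874 113.73946643]
```

Emit:
send_rows([
  {"x": -0.002,"y": -0.002,"z": 0.1,"ax": 0,"ay": 0,"az": 0,"jaw": 0.3},
  {"x": -0.002,"y": -0.002,"z": 0.2,"ax": 0,"ay": 0,"az": 0,"jaw": 0.3},
  {"x": -0.002,"y": -0.002,"z": 0.3,"ax": 0,"ay": 0,"az": 0,"jaw": 0.3},
  {"x": -0.002,"y": -0.002,"z": 0.4,"ax": 0,"ay": 0,"az": 0,"jaw": 0.3},
  {"x": -0.002,"y": -0.002,"z": 0.45,"ax": 0,"ay": 0,"az": 0,"jaw": 0.3},
  {"x": -0.002,"y": -0.002,"z": 0.45,"ax": 0,"ay": 0,"az": 0,"jaw": 0},
  {"x": -0.002,"y": -0.002,"z": 0.45,"ax": 0,"ay": 0,"az": 0,"jaw": -0.1},
  {"x": -0.002,"y": -0.002,"z": 0.45,"ax": 0,"ay": 0,"az": 0,"jaw": -0.5},
  {"x": -0.002,"y": -0.002,"z": 0.45,"ax": 0,"ay": 0,"az": 0,"jaw": -0.5},
  {"x": -0.002,"y": -0.002,"z": 0.45,"ax": 0,"ay": 0,"az": 0,"jaw": -0.5},
])

```text
time: 36.15
tool_pos: [482.8, 221.7, 99.5]
tcp_rot: [-3.138, 0.26, -0.094]
contact_force: [0.4, 1.6, 1.6]
grip_width: 35.2
finger_force: 30.0
```

```bash
python3 - <<'E'
from h import *
o=bot.get_obs();print(o['time'],o['tool_pos'],o['grip_width'],o['finger_force'],o['contact_force'])
p,R=cur()
plan([(p+[-10,0,60],-5.3,-15),((455,120,200),-2,5),((440,-10,200),5,15),tgt(0,75,30)])
E
```

```text
36.15 [482.83874505 221.67333407  99.51998317] 35.225090611667596 29.995222985744476 [0.44119789 1.60529789 1.56961654]
xyz [-0.125  0.004 -0.277] a [-0.004 -0.001 -0.001]
xyz [-0.093  0.514 -0.185] a [-0.005  0.333 -0.055]
xyz [-0.052  0.652 -0.005] a [ 0.02   0.166 -0.115]
xyz [-0.13   0.971  0.535] a [ 0.029  0.25  -0.069]
```

Emit:
send_rows([
  {"x": -0.03,"y": 0,"z": -0.07,"ax": 0,"ay": 0,"az": 0,"jaw": -0.5},
  {"x": -0.06,"y": 0,"z": -0.14,"ax": 0,"ay": 0,"az": 0,"jaw": -0.5},
  {"x": -0.09,"y": 0,"z": -0.21,"ax": 0,"ay": 0,"az": 0,"jaw": -0.5},
  {"x": -0.125,"y": 0,"z": -0.28,"ax": 0,"ay": 0,"az": 0,"jaw": -0.5},
  {"x": -0.15,"y": 0.05,"z": -0.36,"ax": 0,"ay": 0.06,"az": -0.01,"jaw": -0.5},
  {"x": -0.18,"y": 0.15,"z": -0.42,"ax": 0,"ay": 0.13,"az": -0.02,"jaw": -0.5},
  {"x": -0.2,"y": 0.27,"z": -0.46,"ax": 0,"ay": 0.2,"az": -0.03,"jaw": -0.5},
  {"x": -0.22,"y": 0.4,"z": -0.46,"ax": 0,"ay": 0.27,"az": -0.04,"jaw": -0.5},
  {"x": -0.22,"y": 0.52,"z": -0.46,"ax": 0,"ay": 0.33,"az": -0.055,"jaw": -0.5},
  {"x": -0.22,"y": 0.52,"z": -0.46,"ax": 0,"ay": 0.33,"az": -0.055,"jaw": -0.5},
])

```text
time: 37.4
tool_pos: [452.8, 118.6, 199.9]
tcp_rot: [-3.133, -0.085, -0.04]
contact_force: [-0.1, -0.2, -1.4]
grip_width: 35.0
finger_force: 30.0
```

Emit:
send_rows([
  {"x": -0.01,"y": 0.1,"z": 0,"ax": 0,"ay": 0.02,"az": -0.02,"jaw": -0.5},
  {"x": -0.02,"y": 0.25,"z": 0,"ax": 0.01,"ay": 0.06,"az": -0.04,"jaw": -0.5},
  {"x": -0.03,"y": 0.4,"z": 0,"ax": 0.01,"ay": 0.1,"az": -0.07,"jaw": -0.5},
  {"x": -0.04,"y": 0.55,"z": 0,"ax": 0.02,"ay": 0.14,"az": -0.1,"jaw": -0.5},
  {"x": -0.05,"y": 0.65,"z": 0,"ax": 0.02,"ay": 0.166,"az": -0.115,"jaw": -0.5},
  {"x": -0.05,"y": 0.65,"z": 0,"ax": 0.02,"ay": 0.166,"az": -0.115,"jaw": -0.5},
  {"x": -0.05,"y": 0.65,"z": 0,"ax": 0.02,"ay": 0.166,"az": -0.115,"jaw": -0.5},
  {"x": -0.05,"y": 0.65,"z": 0,"ax": 0.02,"ay": 0.166,"az": -0.115,"jaw": -0.5},
  {"x": -0.05,"y": 0.65,"z": 0,"ax": 0.02,"ay": 0.166,"az": -0.115,"jaw": -0.5},
  {"x": -0.05,"y": 0.65,"z": 0,"ax": 0.02,"ay": 0.166,"az": -0.115,"jaw": -0.5},
])

```text
time: 38.65
tool_pos: [439.1, -9.7, 197.0]
tcp_rot: [-3.133, -0.259, 0.083]
contact_force: [0.2, 0.5, -1.9]
grip_width: 35.2
finger_force: 30.0
```

```bash
python3 - <<'E'
from h import *
o=bot.get_obs();print(o['time'],o['tool_pos'],o['grip_width'],o['finger_force'])
plan([tgt(0,75,30)]); nested('12')
E
```

```text
38.65 [439.0968659   -9.72325427 197.03125098] 35.22335535623094 29.994301199913025
xyz [-0.116  0.977  0.514] a [ 0.022  0.252 -0.075]
top 793 slope [ 0.0000e+00 -2.0000e-03  2.7284e+01] | tab 222 [-92.4  -1.8  27.2] xmin -117.06558448472364 y [-19.16454909  15.75436339]
  tab dir 1.6037399706682598
scene 554 slope [-2.0000e-03  4.0000e-03  2.8228e+01] | tab 129 [-91.2  -1.8  28.2] xmin -116.66756682206557 y [-19.30082306  16.84854979]
  tab dir 0.2423961917723716
```

Emit:
send_rows([
  {"x": 0,"y": 0.15,"z": 0,"ax": 0,"ay": 0.05,"az": -0.01,"jaw": -0.5},
  {"x": 0,"y": 0.35,"z": 0,"ax": 0.01,"ay": 0.1,"az": -0.02,"jaw": -0.5},
  {"x": -0.03,"y": 0.55,"z": 0.1,"ax": 0.015,"ay": 0.15,"az": -0.04,"jaw": -0.5},
  {"x": -0.06,"y": 0.75,"z": 0.25,"ax": 0.02,"ay": 0.2,"az": -0.06,"jaw": -0.5},
  {"x": -0.09,"y": 0.9,"z": 0.38,"ax": 0.022,"ay": 0.25,"az": -0.075,"jaw": -0.5},
  {"x": -0.116,"y": 0.977,"z": 0.48,"ax": 0.022,"ay": 0.252,"az": -0.075,"jaw": -0.5},
  {"x": -0.116,"y": 0.977,"z": 0.514,"ax": 0.022,"ay": 0.252,"az": -0.075,"jaw": -0.5},
  {"x": -0.116,"y": 0.977,"z": 0.514,"ax": 0.022,"ay": 0.252,"az": -0.075,"jaw": -0.5},
  {"x": -0.116,"y": 0.977,"z": 0.514,"ax": 0.022,"ay": 0.252,"az": -0.075,"jaw": -0.5},
  {"x": -0.116,"y": 0.977,"z": 0.514,"ax": 0.022,"ay": 0.252,"az": -0.075,"jaw": -0.5},
])

```text
time: 40.0
tool_pos: [459.8, -203.2, 91.1]
tcp_rot: [3.139, -0.525, 0.168]
contact_force: [-0.6, -0.5, -1.8]
grip_width: 34.9
finger_force: 30.0
```

```bash
python3 - <<'E'
from h import *
o=bot.get_obs();print(o['time'],o['tool_pos'],o['tcp_rot'],o['grip_width'],o['finger_force'])
inhand('13')
plan([tgt(0,75,30)])
# where does the first blade look to lie, same measure
E
```

```text
40.0 [ 459.80478961 -203.18586703   91.06870566] [ 3.13945539 -0.52496941  0.16763612] 34.92643959192509 29.994553327560425
top 1321 ctr [-7.  -1.2 98.1] n [0.048 0.008 0.999] x [-72.   51.2] y [-48.2  46.1] rect ((-11.034000396728516, -1.1933555603027344), (127.71843719482422, 96.45793151855469), 0.5385725498199463)
scene 1011 ctr [-3.  -2.6 99.2] n [0.045 0.005 0.999] x [-71.8  53.3] y [-48.9  46.3] rect ((-10.08017349243164, -0.6044807434082031), (99.68570709228516, 129.6837615966797), 89.9497299194336)
xyz [-0.003 -0.001  0.003] a [ 0.001 -0.001  0.001]
```

Emit:
send_rows([
  {"x": -0.025,"y": 0,"z": 0.055,"ax": 0,"ay": 0,"az": 0,"jaw": -0.5},
  {"x": -0.055,"y": 0,"z": 0.11,"ax": 0,"ay": 0,"az": 0,"jaw": -0.5},
  {"x": -0.085,"y": 0,"z": 0.165,"ax": 0,"ay": 0,"az": 0,"jaw": -0.5},
  {"x": -0.11,"y": 0,"z": 0.205,"ax": 0,"ay": 0,"az": 0,"jaw": -0.5},
  {"x": -0.125,"y": 0,"z": 0.235,"ax": 0,"ay": 0,"az": 0,"jaw": -0.5},
  {"x": -0.14,"y": 0,"z": 0.26,"ax": 0,"ay": 0,"az": 0,"jaw": -0.5},
  {"x": -0.155,"y": 0,"z": 0.283,"ax": 0,"ay": 0,"az": 0,"jaw": -0.5},
  {"x": -0.165,"y": 0,"z": 0.302,"ax": 0,"ay": 0,"az": 0,"jaw": -0.5},
  {"x": -0.175,"y": 0,"z": 0.317,"ax": 0,"ay": 0,"az": 0,"jaw": -0.5},
  {"x": -0.175,"y": 0,"z": 0.317,"ax": 0,"ay": 0,"az": 0,"jaw": -0.5},
])

```text
time: 41.35
tool_pos: [461.6, -203.2, 18.7]
tcp_rot: [3.141, -0.527, 0.166]
contact_force: [-1.1, 1.8, 9.5]
grip_width: 35.4
finger_force: 30.0
```

```bash
python3 - <<'E'
from h import *
o=bot.get_obs();print(o['time'],o['tool_pos'],o['grip_width'],o['contact_force'])
nested('14')
E
```

```text
41.35 [ 461.59167707 -203.22620765   18.67856608] 35.413237798062866 [-1.06309176  1.80717091  9.54516935]
top 839 slope [ 2.010e-01 -4.000e-03  4.968e+01] | tab 97 [-79.2  -3.4  32.5] xmin -101.43037350396001 y [-18.56542959  15.82684282]
  tab dir 21.85307284326959
scene 485 slope [ 1.7500e-01 -6.0000e-03  5.0057e+01] | tab 144 [-86.2   0.4  38. ] xmin -115.50633674046063 y [-28.82093814  28.02729492]
  tab dir -19.204090083892787
```

```bash
python3 - <<'E'
from h import *
p=np.load('pics/scene14.npz')['p'];cv2.imwrite('pics/s14.png',cv2.resize(p[190:290,220:360],None,fx=5,fy=5,interpolation=cv2.INTER_CUBIC)[:,:,::-1])
E
```

```text
(no output)
```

View pics/s14.png

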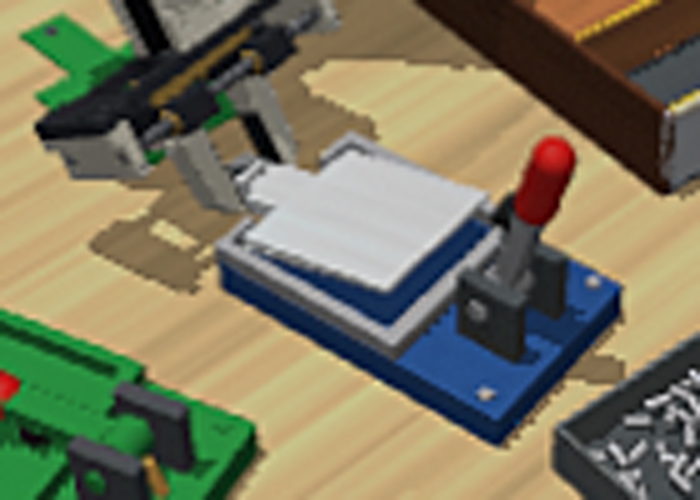

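The crop shows the second blade nose-up: a finger has probably landed on the first blade's tab. I'll raise it and measure again.

Emit:
send_rows([
  {"x": 0.012,"y": 0,"z": -0.02,"ax": 0,"ay": 0,"az": 0,"jaw": -0.5},
  {"x": 0.025,"y": 0,"z": -0.045,"ax": 0,"ay": 0,"az": 0,"jaw": -0.5},
  {"x": 0.05,"y": 0,"z": -0.09,"ax": 0,"ay": 0,"az": 0,"jaw": -0.5},
  {"x": 0.075,"y": 0,"z": -0.13,"ax": 0,"ay": 0,"az": 0,"jaw": -0.5},
  {"x": 0.1,"y": 0,"z": -0.175,"ax": 0,"ay": 0,"az": 0,"jaw": -0.5},
  {"x": 0.125,"y": 0,"z": -0.22,"ax": 0,"ay": 0,"az": 0,"jaw": -0.5},
  {"x": 0.15,"y": 0,"z": -0.26,"ax": 0,"ay": 0,"az": 0,"jaw": -0.5},
  {"x": 0.175,"y": 0,"z": -0.303,"ax": 0,"ay": 0,"az": 0,"jaw": -0.5},
  {"x": 0.175,"y": 0,"z": -0.303,"ax": 0,"ay": 0,"az": 0,"jaw": -0.5},
  {"x": 0.175,"y": 0,"z": -0.303,"ax": 0,"ay": 0,"az": 0,"jaw": -0.5},
])

```text
time: 42.7
tool_pos: [460.5, -203.2, 87.4]
tcp_rot: [3.141, -0.524, 0.165]
contact_force: [1.0, 0.1, -2.4]
grip_width: 34.9
finger_force: 30.0
```

```bash
python3 - <<'E'
from h import *
o=bot.get_obs();print(o['time'],o['tool_pos'],o['grip_width'],o['finger_force'],o['contact_force'])
inhand('15',50)
p=np.load('pics/scene15.npz')['p'];cv2.imwrite('pics/s15.png',cv2.resize(p[180:290,220:360],None,fx=5,fy=5,interpolation=cv2.INTER_CUBIC)[:,:,::-1])
E
```

```text
42.7 [ 460.54125415 -203.2439125    87.42983911] 34.946627577937946 29.99816045165062 [ 0.99623656  0.05309897 -2.42601296]
top 1290 ctr [-6.8 -1.3 89.8] n [0.099 0.004 0.995] x [-72.2  51.4] y [-48.8  45.3] rect ((-11.147331237792969, -1.8304367065429688), (96.25971984863281, 127.659423828125), 89.69436645507812)
scene 1004 ctr [-3.  -3.4 90.6] n [0.101 0.001 0.995] x [-71.8  53.3] y [-48.9  45.8] rect ((-9.687122344970703, -0.9033584594726562), (98.89857482910156, 129.62759399414062), 89.72431182861328)
```

View pics/s15.png

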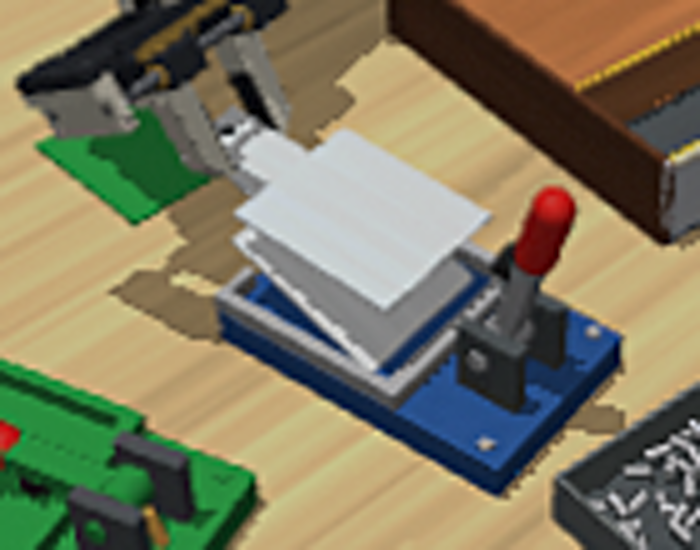

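The fingers have picked up both blades: the lower one hangs under the upper, tilted nose-down at (375,370). I'll measure the lower one's attitude.

```bash
python3 - <<'E'
from h import *
a=np.radians(JY);ax=np.array([np.cos(a),np.sin(a)]);N=jig(2,0,0)[:2]
for n in('scene','top'):
    z=np.load(f'pics/{n}15.npz');p,d=z['p'],z['d'];hsv=cv2.cvtColor(p,cv2.COLOR_RGB2HSV)
    w=((hsv[...,1]<60)&(d>0));v,u=np.nonzero(w);P=depthpts(n,np.c_[u,v],d[v,u])
    x=(P[:,:2]-N)@ax;y=(P[:,:2]-N)@[-ax[1],ax[0]];Q=np.c_[x,y,P[:,2]]
    up=89.8-.1*(x+6.8)
    k=(abs(x)<75)&(abs(y)<52)&(P[:,2]>26)&(P[:,2]<up-7);F=Q[k];print(n,len(F))
    if len(F)<20: continue
    # drop fences via robust plane fit
    F=F[(abs(F[:,1])<50)&(F[:,0]<58)]
    best=None;rng=np.random.default_rng(0)
    for _ in range(300):
        A=F[rng.choice(len(F),3,0)];nn=np.cross(A[1]-A[0],A[2]-A[0]);l=np.linalg.norm(nn)
        if l<50: continue
        r=abs((F-A[0])@nn/l)<2.5
        if best is None or r.sum()>best.sum():best=r
    G=F[best];c=G.mean(0);nm=np.linalg.svd(G-c)[2][2];nm*=np.sign(nm[2]);print(len(G),c.round(1),nm.round(3),'x',G[:,0].min(),G[:,0].max(),'y',G[:,1].min(),G[:,1].max(),'z',G[:,2].min(),G[:,2].max())
E
```

```text
scene 595
393 [  6.3 -20.3  43.5] [ 0.419 -0.012  0.908] x -74.79292327331115 41.34104906815532 y -49.99599278044894 47.40963168853514 z 26.13692934069029 83.36979053467157
top 204
108 [-31.9  23.5  59.3] [ 0.418 -0.01   0.908] x -72.91526498961093 39.05722323058425 y -46.89983545808317 46.316380502709315 z 26.96831051919114 78.9124613392065
```

Emit:
send_rows([
  {"x": -0.017,"y": 0,"z": 0.03,"ax": 0,"ay": 0,"az": 0,"jaw": -0.5},
  {"x": -0.034,"y": 0,"z": 0.06,"ax": 0,"ay": 0,"az": 0,"jaw": -0.5},
  {"x": -0.05,"y": 0,"z": 0.09,"ax": 0,"ay": 0,"az": 0,"jaw": -0.5},
  {"x": -0.067,"y": 0,"z": 0.12,"ax": 0,"ay": 0,"az": 0,"jaw": -0.5},
  {"x": -0.083,"y": 0,"z": 0.15,"ax": 0,"ay": 0,"az": 0,"jaw": -0.5},
  {"x": -0.1,"y": 0,"z": 0.18,"ax": 0,"ay": 0,"az": 0,"jaw": -0.5},
  {"x": -0.113,"y": 0,"z": 0.205,"ax": 0,"ay": 0,"az": 0,"jaw": -0.5},
  {"x": -0.125,"y": 0,"z": 0.226,"ax": 0,"ay": 0,"az": 0,"jaw": -0.5},
  {"x": -0.133,"y": 0,"z": 0.241,"ax": 0,"ay": 0,"az": 0,"jaw": -0.5},
  {"x": -0.133,"y": 0,"z": 0.241,"ax": 0,"ay": 0,"az": 0,"jaw": -0.5},
])

```text
time: 44.05
tool_pos: [461.8, -203.1, 32.5]
tcp_rot: [3.142, -0.524, 0.165]
contact_force: [-0.3, -0.1, -1.0]
grip_width: 34.8
finger_force: 30.0
```

```bash
python3 - <<'E'
from h import *
o=bot.get_obs();print(o['time'],o['tool_pos'],o['grip_width'],o['finger_force'],o['contact_force'])
inhand('16',27)
p=np.load('pics/scene16.npz')['p'];cv2.imwrite('pics/s16.png',cv2.resize(p[180:290,220:360],None,fx=5,fy=5,interpolation=cv2.INTER_CUBIC)[:,:,::-1])
E
```

```text
44.05 [ 461.81565949 -203.14285162   32.46261238] 34.84063182576439 29.999341070652008 [-0.28491218 -0.08334711 -1.03122858]
top 1637 ctr [-3.6 -1.7 35.4] n [0.063 0.005 0.998] x [-71.4  64.4] y [-62.   60.4] rect ((-2.9209976196289062, -0.9276542663574219), (143.90565490722656, 124.26256561279297), 0.28716158866882324)
scene 1083 ctr [-6.  -4.1 36.6] n [0.077 0.005 0.997] x [-70.3  51.2] y [-61.5  60.1] rect ((-5.278617858886719, 0.6724014282226562), (138.48788452148438, 127.83447265625), 0.18655186891555786)
```

View pics/s16.png

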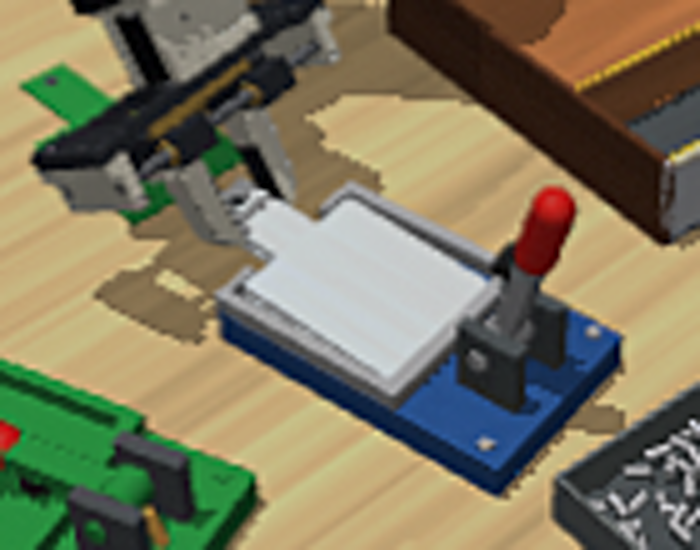

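The crop shows the top blade inside the fences with its nose at the end stop and its tab still slightly raised. I'll release it and back off.

Emit:
send_rows([
  {"x": -0.01,"y": 0,"z": 0.018,"ax": 0,"ay": 0,"az": 0,"jaw": -0.5},
  {"x": -0.01,"y": 0,"z": 0.018,"ax": 0,"ay": 0,"az": 0,"jaw": 0.2},
  {"x": -0.01,"y": 0,"z": 0.018,"ax": 0,"ay": 0,"az": 0,"jaw": 0.4},
  {"x": -0.01,"y": 0,"z": 0.018,"ax": 0,"ay": 0,"az": 0,"jaw": 0.4},
  {"x": -0.01,"y": 0,"z": 0.018,"ax": 0,"ay": 0,"az": 0,"jaw": 0.4},
  {"x": 0,"y": 0,"z": -0.1,"ax": 0,"ay": 0,"az": 0,"jaw": 0.4},
  {"x": 0,"y": 0,"z": -0.25,"ax": 0,"ay": 0,"az": 0,"jaw": 0.4},
  {"x": 0,"y": 0,"z": -0.5,"ax": 0,"ay": 0,"az": 0,"jaw": 0.4},
  {"x": 0,"y": 0,"z": -0.75,"ax": 0,"ay": 0,"az": 0,"jaw": 0.4},
  {"x": 0,"y": 0,"z": -0.75,"ax": 0,"ay": 0,"az": 0,"jaw": 0.4},
])

```text
time: 45.4
tool_pos: [387.7, -217.2, 165.4]
tcp_rot: [3.134, -0.526, 0.168]
contact_force: [-0.2, -0.9, -0.4]
grip_width: 64.2
finger_force: 0.0
```

```bash
python3 - <<'E'
from h import *
o=bot.get_obs();print(o['time'],o['tool_pos'],o['grip_width'],o['contact_force'])
nested('17')
a=np.load('pics/scene17.npz')['p'][180:290,220:360];b=np.load('pics/top17.npz')['p'][120:230,315:420]
f=lambda q:cv2.resize(q,(395,400),interpolation=cv2.INTER_CUBIC)[:,:,::-1]
cv2.imwrite('pics/s17.png',np.hstack([f(a),f(b)]))
E
```

```text
45.4 [ 387.68014626 -217.17114068  165.37680567] 64.22170292138186 [-0.17736633 -0.94191364 -0.3519543 ]
top 798 slope [-5.0000e-03  4.0000e-03  2.9742e+01] | tab 219 [-92.5  -1.6  29.6] xmin -116.267719470948 y [-19.09736525  15.40884013]
  tab dir 0.7123126583314708
scene 558 slope [6.0000e-03 2.0000e-03 3.0856e+01] | tab 134 [-90.4  -2.8  30.3] xmin -115.21413385650457 y [-19.874375    16.50459514]
  tab dir -0.3658140157962433
```

View pics/s17.png

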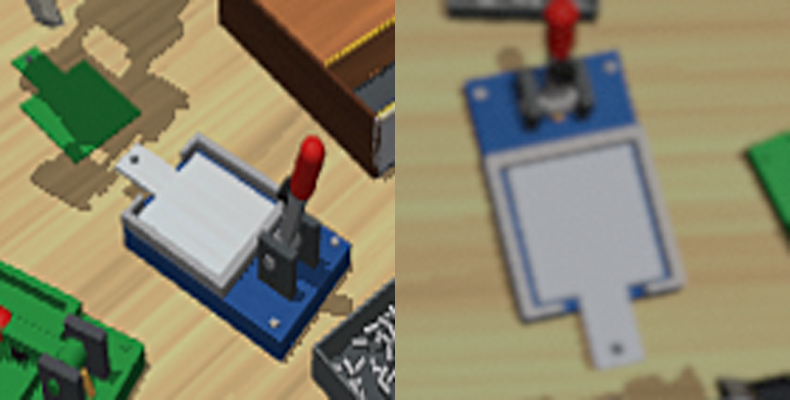

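Both blades lie flat: the stack's top is 2.5 mm higher than before, the slope is near zero and the tab is centred. Next is closing the lever from behind.

```bash
python3 - <<'E'
from h import *
plan([((440,-210,230),9.5,15),((600,-190,230),9.5,0),(jig(158,0,205),9.5,0),(jig(158,0,137),9.5,0)])
# lever as seen from scene: red points
z=np.load('pics/scene17.npz');p,d=z['p'],z['d'];hsv=cv2.cvtColor(p,cv2.COLOR_RGB2HSV)
r=((hsv[...,0]<8)|(hsv[...,0]>172))&(hsv[...,1]>150)&(d>0);v,u=np.nonzero(r);P=depthpts('scene',np.c_[u,v],d[v,u])
a=np.radians(JY);Q=P-J0;x=Q[:,0]*np.cos(a)+Q[:,1]*np.sin(a);y=-Q[:,0]*np.sin(a)+Q[:,1]*np.cos(a)
k=(abs(y)<40)&(x>60)&(x<180)&(P[:,2]>80);print(k.sum(),x[k].min(),x[k].max(),y[k].mean(),P[k,2].min(),P[k,2].max())
k=(P[:,0]>620)&(P[:,2]<70)&(P[:,2]>0); print('other red z',P[k].min(0),P[k].max(0))
E
```

```text
xyz [ 0.395  0.015 -0.16 ] a [ 0.002 -0.251 -0.   ]
xyz [0.778 0.033 0.208] a [-0.   -0.25  0.  ]
xyz [ 0.519 -0.051  0.125] a [0. 0. 0.]
xyz [0.   0.   0.34] a [0. 0. 0.]
141 112.53500937492895 139.77415709176813 -6.9466161320928785 119.76817319320999 175.09891187144913
other red z [621.58160037 -43.50591668   3.63114603] [839.98536134 419.72221396  64.54194204]
```

Emit:
send_rows([
  {"x": 0.1,"y": 0,"z": -0.05,"ax": 0,"ay": -0.06,"az": 0,"jaw": -0.5},
  {"x": 0.2,"y": 0.01,"z": -0.1,"ax": 0,"ay": -0.12,"az": 0,"jaw": -1},
  {"x": 0.3,"y": 0.015,"z": -0.14,"ax": 0,"ay": -0.19,"az": 0,"jaw": -1},
  {"x": 0.395,"y": 0.015,"z": -0.16,"ax": 0,"ay": -0.25,"az": 0,"jaw": -1},
  {"x": 0.395,"y": 0.015,"z": -0.16,"ax": 0,"ay": -0.25,"az": 0,"jaw": -1},
  {"x": 0.395,"y": 0.015,"z": -0.16,"ax": 0,"ay": -0.25,"az": 0,"jaw": -1},
  {"x": 0.395,"y": 0.015,"z": -0.16,"ax": 0,"ay": -0.25,"az": 0,"jaw": -1},
  {"x": 0.395,"y": 0.015,"z": -0.16,"ax": 0,"ay": -0.25,"az": 0,"jaw": -1},
  {"x": 0.395,"y": 0.015,"z": -0.16,"ax": 0,"ay": -0.25,"az": 0,"jaw": -1},
  {"x": 0.395,"y": 0.015,"z": -0.16,"ax": 0,"ay": -0.25,"az": 0,"jaw": -1},
])

```text
time: 46.75
tool_pos: [439.8, -209.9, 229.8]
tcp_rot: [3.141, -0.262, 0.165]
contact_force: [-0.5, -1.0, 0.6]
grip_width: 0.1
finger_force: 0.0
```

Emit:
send_rows([
  {"x": 0.25,"y": 0.01,"z": 0.03,"ax": 0,"ay": -0.08,"az": 0,"jaw": -1},
  {"x": 0.5,"y": 0.02,"z": 0.1,"ax": 0,"ay": -0.16,"az": 0,"jaw": -1},
  {"x": 0.78,"y": 0.033,"z": 0.2,"ax": 0,"ay": -0.25,"az": 0,"jaw": -1},
  {"x": 0.78,"y": 0.033,"z": 0.2,"ax": 0,"ay": -0.25,"az": 0,"jaw": -1},
  {"x": 0.78,"y": 0.033,"z": 0.2,"ax": 0,"ay": -0.25,"az": 0,"jaw": -1},
  {"x": 0.78,"y": 0.033,"z": 0.2,"ax": 0,"ay": -0.25,"az": 0,"jaw": -1},
  {"x": 0.78,"y": 0.033,"z": 0.2,"ax": 0,"ay": -0.25,"az": 0,"jaw": -1},
  {"x": 0.78,"y": 0.033,"z": 0.2,"ax": 0,"ay": -0.25,"az": 0,"jaw": -1},
  {"x": 0.78,"y": 0.033,"z": 0.2,"ax": 0,"ay": -0.25,"az": 0,"jaw": -1},
  {"x": 0.78,"y": 0.033,"z": 0.2,"ax": 0,"ay": -0.25,"az": 0,"jaw": -1},
])

```text
time: 48.0
tool_pos: [599.8, -189.9, 231.8]
tcp_rot: [3.141, -0.001, 0.165]
contact_force: [-0.1, 1.2, 0.0]
grip_width: 0.7
finger_force: 0.0
```

```bash
python3 - <<'E'
from h import *
o=bot.get_obs();print(o['time'],o['tool_pos'],o['tcp_rot'],o['joint_positions'],o['contact_force'])
plan([(jig(158,0,205),9.5,0),(jig(158,0,137),9.5,0)])
E
```

```text
48.0 [ 599.75777895 -189.8881795   231.75308679] [ 3.14115669e+00 -6.54450622e-04  1.65178870e-01] [-4.28369299e-01  5.33825077e-01  1.20365724e+00  4.70835604e-06
  1.40332399e+00  9.77247518e-01] [-0.08193224  1.17673797  0.01641611]
xyz [ 0.52  -0.051  0.134] a [ 0.    -0.001 -0.001]
xyz [0.   0.   0.34] a [0. 0. 0.]
```

Clearance over the lever tip (172) is fine. Going behind it and down.

Emit:
send_rows([
  {"x": 0.15,"y": -0.01,"z": 0.03,"ax": 0,"ay": 0,"az": 0,"jaw": -1},
  {"x": 0.3,"y": -0.03,"z": 0.06,"ax": 0,"ay": 0,"az": 0,"jaw": -1},
  {"x": 0.45,"y": -0.05,"z": 0.1,"ax": 0,"ay": 0,"az": 0,"jaw": -1},
  {"x": 0.52,"y": -0.05,"z": 0.135,"ax": 0,"ay": 0,"az": 0,"jaw": -1},
  {"x": 0.52,"y": -0.05,"z": 0.135,"ax": 0,"ay": 0,"az": 0,"jaw": -1},
  {"x": 0.52,"y": -0.05,"z": 0.25,"ax": 0,"ay": 0,"az": 0,"jaw": -1},
  {"x": 0.52,"y": -0.05,"z": 0.37,"ax": 0,"ay": 0,"az": 0,"jaw": -1},
  {"x": 0.52,"y": -0.05,"z": 0.475,"ax": 0,"ay": 0,"az": 0,"jaw": -1},
  {"x": 0.52,"y": -0.05,"z": 0.475,"ax": 0,"ay": 0,"az": 0,"jaw": -1},
  {"x": 0.52,"y": -0.05,"z": 0.475,"ax": 0,"ay": 0,"az": 0,"jaw": -1},
])

```text
time: 49.25
tool_pos: [701.1, -163.3, 138.2]
tcp_rot: [3.14, -0.002, 0.165]
contact_force: [-0.3, -0.1, 0.3]
grip_width: 0.5
finger_force: 0.0
```

```bash
python3 - <<'E'
from h import *
o=bot.get_obs();print(o['time'],o['tool_pos'],o['tcp_rot'],o['joint_positions'],o['contact_force'])
p,R=cur()
for x,z in [(140,137),(121.5,137),(110,137),(99,137),(88,135),(77.4,131.6),(67,127),(57.9,120.6),(46.8,110.6),(37.6,98.9),(30.5,85.6),(27,75.7)]:
    print(x,z,(R.T@(jig(x,0,z)-p)/200).round(3))
E
```

```text
49.25 [ 701.12839512 -163.27274533  138.16259867] [ 3.14033215e+00 -2.11418131e-03  1.65057878e-01] [-3.35080627e-01  7.76173388e-01  1.01368565e+00 -9.45779474e-05
  1.34927391e+00  1.07067982e+00] [-0.3097862  -0.0560766   0.33455835]
140 137 [-0.092 -0.003  0.006]
121.5 137 [-0.185 -0.002  0.005]
110 137 [-0.242 -0.002  0.005]
99 137 [-0.297 -0.002  0.005]
88 135 [-0.352 -0.002  0.015]
77.4 131.6 [-0.405 -0.002  0.032]
67 127 [-0.457 -0.002  0.055]
57.9 120.6 [-0.503 -0.002  0.087]
46.8 110.6 [-0.558 -0.002  0.137]
37.6 98.9 [-0.604 -0.002  0.195]
30.5 85.6 [-0.64  -0.002  0.261]
27 75.7 [-0.658 -0.003  0.311]
```

Emit:
send_rows([
  {"x": -0.05,"y": 0,"z": 0.005,"ax": 0,"ay": 0,"az": 0,"jaw": -1},
  {"x": -0.092,"y": 0,"z": 0.005,"ax": 0,"ay": 0,"az": 0,"jaw": -1},
  {"x": -0.125,"y": 0,"z": 0.005,"ax": 0,"ay": 0,"az": 0,"jaw": -1},
  {"x": -0.155,"y": 0,"z": 0.005,"ax": 0,"ay": 0,"az": 0,"jaw": -1},
  {"x": -0.185,"y": 0,"z": 0.005,"ax": 0,"ay": 0,"az": 0,"jaw": -1},
  {"x": -0.215,"y": 0,"z": 0.005,"ax": 0,"ay": 0,"az": 0,"jaw": -1},
  {"x": -0.245,"y": 0,"z": 0.005,"ax": 0,"ay": 0,"az": 0,"jaw": -1},
  {"x": -0.28,"y": 0,"z": 0.005,"ax": 0,"ay": 0,"az": 0,"jaw": -1},
  {"x": -0.315,"y": 0,"z": 0.008,"ax": 0,"ay": 0,"az": 0,"jaw": -1},
  {"x": -0.35,"y": 0,"z": 0.015,"ax": 0,"ay": 0,"az": 0,"jaw": -1},
])

```text
time: 50.5
tool_pos: [634.4, -174.2, 136.7]
tcp_rot: [3.139, -0.009, 0.166]
contact_force: [6.8, 3.5, 7.4]
grip_width: 0.8
finger_force: 5.1
```

Emit:
send_rows([
  {"x": -0.03,"y": 0,"z": 0.008,"ax": 0,"ay": 0,"az": 0,"jaw": -1},
  {"x": -0.055,"y": 0,"z": 0.017,"ax": 0,"ay": 0,"az": 0,"jaw": -1},
  {"x": -0.107,"y": 0,"z": 0.04,"ax": 0,"ay": 0,"az": 0,"jaw": -1},
  {"x": -0.153,"y": 0,"z": 0.072,"ax": 0,"ay": 0,"az": 0,"jaw": -1},
  {"x": -0.18,"y": 0,"z": 0.097,"ax": 0,"ay": 0,"az": 0,"jaw": -1},
  {"x": -0.208,"y": 0,"z": 0.122,"ax": 0,"ay": 0,"az": 0,"jaw": -1},
  {"x": -0.254,"y": 0,"z": 0.18,"ax": 0,"ay": 0,"az": 0,"jaw": -1},
  {"x": -0.29,"y": 0,"z": 0.246,"ax": 0,"ay": 0,"az": 0,"jaw": -1},
  {"x": -0.308,"y": 0,"z": 0.296,"ax": 0,"ay": 0,"az": 0,"jaw": -1},
  {"x": -0.308,"y": 0,"z": 0.31,"ax": 0,"ay": 0,"az": 0,"jaw": -1},
])

```text
time: 51.75
tool_pos: [570.5, -184.5, 71.1]
tcp_rot: [-3.141, 0.001, 0.165]
contact_force: [-0.5, 0.5, 1.1]
grip_width: 0.2
finger_force: 0.0
```

```bash
python3 - <<'E'
from h import *
o=bot.get_obs();print(o['time'],o['tool_pos'],o['contact_force'])
E
```

```text
51.75 [ 570.48262542 -184.54496068   71.11372137] [-0.47146095  0.5383754   1.08494989]
```

Retreat upward and check the lever and the blades.

Emit:
send_rows([
  {"x": 0,"y": 0,"z": -0.1,"ax": 0,"ay": 0,"az": 0,"jaw": -1},
  {"x": 0,"y": 0,"z": -0.25,"ax": 0,"ay": 0,"az": 0,"jaw": -1},
  {"x": 0,"y": -0.1,"z": -0.5,"ax": 0,"ay": 0,"az": 0,"jaw": -1},
  {"x": -0.1,"y": -0.35,"z": -0.75,"ax": 0,"ay": 0,"az": 0,"jaw": -1},
  {"x": -0.2,"y": -0.6,"z": -0.75,"ax": 0,"ay": 0,"az": 0,"jaw": -1},
  {"x": -0.3,"y": -0.9,"z": -0.75,"ax": 0,"ay": 0,"az": 0,"jaw": -1},
  {"x": -0.3,"y": -1,"z": -0.75,"ax": 0,"ay": 0,"az": 0,"jaw": -1},
  {"x": -0.3,"y": -1,"z": -0.75,"ax": 0,"ay": 0,"az": 0,"jaw": -1},
  {"x": -0.3,"y": -1,"z": -0.75,"ax": 0,"ay": 0,"az": 0,"jaw": -1},
  {"x": -0.3,"y": -1,"z": -0.75,"ax": 0,"ay": 0,"az": 0,"jaw": -1},
])

```text
time: 53.0
tool_pos: [479.3, 1.9, 221.3]
tcp_rot: [3.141, -0.0, 0.164]
contact_force: [0.5, 0.0, -0.8]
grip_width: 0.1
finger_force: 0.0
```

```bash
python3 - <<'E'
from h import *
o=bot.get_obs();print(o['time'],o['tool_pos'],o['contact_force'])
nested('18')
for n in('top','scene'):
  for tag in('0','18'):
    z=np.load(f'pics/{n}{tag}.npz');p,d=z['p'],z['d'];hsv=cv2.cvtColor(p,cv2.COLOR_RGB2HSV)
    r=((hsv[...,0]<8)|(hsv[...,0]>172))&(hsv[...,1]>150)&(d>0);v,u=np.nonzero(r);P=depthpts(n,np.c_[u,v],d[v,u])
    a=np.radians(JY);Q=P-J0;x=Q[:,0]*np.cos(a)+Q[:,1]*np.sin(a);y=-Q[:,0]*np.sin(a)+Q[:,1]*np.cos(a)
    k=(abs(y)<40)&(x>-60)&(x<180)&(P[:,2]>35);print(n,tag,k.sum(),np.percentile(x[k],[2,98]),np.percentile(P[k,2],[5,50,95]),np.polyfit(x[k],P[k,2],1))
    k=(x>60)&(P[:,2]<40)&(P[:,0]>620)&(P[:,0]<760)&(P[:,1]<100)&(P[:,1]>-150);print('  snips',k.sum(),P[k].mean(0))
E
```

```text
53.0 [479.30992577   1.94391603 221.34575189] [ 0.54806806  0.04724707 -0.77122208]
top 653 slope [ 6.2000e-02 -1.1000e-02  3.1418e+01] | tab 223 [-92.3  -1.7  29.6] xmin -116.38846932105955 y [-18.84882203  15.39676606]
  tab dir 0.5732837675933427
scene 363 slope [4.6000e-02 1.6000e-02 3.2335e+01] | tab 132 [-90.5  -3.2  30.6] xmin -113.98688304047255 y [-20.07794876  16.86726875]
  tab dir -1.0717032758485332
top 0 132 [-22.13005606  27.28993276] [54.76681372 61.56370074 66.29668697] [1.44327113e-02 6.13304383e+01]
  snips 168 [728.46970196  -6.28271368  14.10914155]
top 18 112 [-21.66393105  27.17252117] [56.68992225 61.49262931 65.64762565] [7.63414978e-03 6.12997216e+01]
  snips 92 [742.56324873  -8.21840062  13.91027115]
scene 0 120 [-16.77106485  32.01533694] [51.77960331 61.6333722  65.44196777] [-2.91666935e-02  6.05717155e+01]
  snips 206 [729.62108013 -11.71074223  13.49566436]
scene 18 115 [-15.65991003  32.13460247] [52.54971911 61.6246886  66.09320447] [-7.49486528e-04  6.05919381e+01]
  snips 207 [730.40256456 -11.87621814  13.4452337 ]
```

```bash
python3 -c "
from plant import bot
print(bot.close_job())"
```

```text
the job is handed in; nothing more can be done
None
```

I opened the lever, laid both blades found on the stand flat in the nest and snapped the lever closed again; the job was handed in at about 53 s, and no verdict came back.

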